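# Clear the section hotplate and close the discard tub

### The job

Clear up after the staining session: holding the scraper block, wipe every chip of wax off the hotplate into the open steel tub at its edge (keep the gripper's fingers off the chips on the plate), and draw each used glass slide up out of the slotted drying block and lower it into the tub as well. When all the waste is in, set the lid on the tub so that it sits fully seated and level, and leave the scraper standing on its foot in its tray. Do not disturb the bottles, pot and box standing about.

Things in the scene. Friction and masses are not known exactly. Their poses are not given: they have to be found in the camera images.
- hotplate: fixed white hotplate (cold), flat dark plate 170 mm (x) by 175 mm (y), 110 mm above the bench. Origin on the bench under the plate's centre. Lips on three sides: inner faces at y = +-87.5 mm (rising 8 mm above the plate) and at x = +85 mm (control strip, rising 12 mm). The fourth edge, at x = -85 mm, is open and drops into the tub
- tub: stainless discard tub, open, fixed at the open edge of the hotplate (3 mm gap), same yaw, centre 153 mm from the hotplate's origin towards its -x. Outside 130 mm (x), 210 mm (y), 106 mm high (rim 4 mm lower than the plate); walls and floor 5 mm. Origin on the bench under its centre
- lid: loose stainless lid of the tub, plate 126 mm (x) by 206 mm (y) by 4 mm; under it a step 112 x 192 x 6 mm drops inside the rim (4 mm play all round). Origin at the centre of the step's underside; seated, it is 100 mm above the bench. Strap handle on its centre: 12 mm thick in x, 74 mm long in y, top 42 mm above the origin, solid to grip. 0.26 kg. Starts lying on the bench
- scraper: hand scraper block: white foot 44 mm in x, 90 mm in y, 12 mm high, with square edges, and on it a grey grip rib 18 mm thick in x, 80 mm long in y, up to 52 mm above the origin. Origin at the centre of its underside, z up. About 0.11 kg. It starts standing on its foot in its tray
- scraper_tray: shallow steel tray in which the scraper lives, fixed: 100 mm in x, 150 mm in y, 14 mm high, walls and floor 4 mm. Origin on the bench under its centre
- rack: white slotted drying block, fixed: 56 mm in x, 148 mm in y, 32 mm high, with five slots 28 mm (x) by 5 mm (y), 26 mm deep, at y = -60, -30, 0, +30 and +60 mm; some slots may be empty. Origin on the bench under its centre
- slide0: used glass cavity slide, 26 mm in x, 3 mm in y, 76 mm in z, with a white writing band at its top end; origin at its centre. It starts on end in a slot of the drying block, its top 50 mm above the block; may be absent
- slide1: used glass cavity slide, 26 mm in x, 3 mm in y, 76 mm in z, with a white writing band at its top end; origin at its centre. It starts on end in a slot of the drying block, its top 50 mm above the block; may be absent
- slide2: used glass cavity slide, 26 mm in x, 3 mm in y, 76 mm in z, with a white writing band at its top end; origin at its centre. It starts on end in a slot of the drying block, its top 50 mm above the block; may be absent
- slide3: used glass cavity slide, 26 mm in x, 3 mm in y, 76 mm in z, with a white writing band at its top end; origin at its centre. It starts on end in a slot of the drying block, its top 50 mm above the block; may be absent
- slide4: used glass cavity slide, 26 mm in x, 3 mm in y, 76 mm in z, with a white writing band at its top end; origin at its centre. It starts on end in a slot of the drying block, its top 50 mm above the block; may be absent
- chip0: loose off-white chip of hard wax lying on the hotplate's plate, 16 to 22 mm long, 12 to 16 mm wide, 7 mm thick; origin at the centre of its underside; may be absent
- chip1: loose off-white chip of hard wax lying on the hotplate's plate, 16 to 22 mm long, 12 to 16 mm wide, 7 mm thick; origin at the centre of its underside; may be absent
- chip2: loose off-white chip of hard wax lying on the hotplate's plate, 16 to 22 mm long, 12 to 16 mm wide, 7 mm thick; origin at the centre of its underside; may be absent
- chip3: loose off-white chip of hard wax lying on the hotplate's plate, 16 to 22 mm long, 12 to 16 mm wide, 7 mm thick; origin at the centre of its underside; may be absent
- chip4: loose off-white chip of hard wax lying on the hotplate's plate, 16 to 22 mm long, 12 to 16 mm wide, 7 mm thick; origin at the centre of its underside; may be absent
- chip5: loose off-white chip of hard wax lying on the hotplate's plate, 16 to 22 mm long, 12 to 16 mm wide, 7 mm thick; origin at the centre of its underside; may be absent
- amber_bottle: bystander: amber reagent bottle, 48 mm across, 105 mm high; origin at the centre of its underside
- specimen_pot: bystander: small clear specimen pot with yellow cap, 42 mm across, 58 mm high; origin at the centre of its underside
- coverslip_box: bystander: small cardboard box, 60 x 45 x 30 mm; origin at the centre of its underside
- dispenser: bystander: white dispenser bottle, 80 mm across, 170 mm high; origin at the centre of its underside
- spray_bottle: bystander: blue spray bottle, 68 mm across, 187 mm high; origin at the centre of its underside
Mind the look-alikes: they are no part of the job. What is shaped like the tub but blue is not meant.

How it is judged:
By the outcome, as a careful person would: the job done as asked, in the order asked, and still so for the second after the job is handed in, with the robot touching nothing.
Of slide0, slide1, slide2, slide3, slide4 only 3 to 5 are there at a start; the rules pass over those that are not, and their reading is None.
Of chip0, chip1, chip2, chip3, chip4, chip5 only 3 to 6 are there at a start; the rules pass over those that are not, and their reading is None.
At some moment in a run one of lid, scraper may be knocked a few centimetres aside while the robot is not near it.
It also fails if it takes over 210 s, if anything falls off the work surface, if the arm or the gripper's body presses on something with over 40 N, if the wrist force passes 120 N, or if a joint passes its speed limit or range.

### The arm

A 6-joint arm with a two-finger parallel gripper is mounted at the origin on the work surface. World frame = base frame: x ahead of the robot, y to its left, z up, the work surface at z = 0. Lengths are in mm, angles in degrees, forces in N, time in s.
With the tool pointing down it reaches from about 325 to 750 mm from the base axis. Payload 7.6 kg.
Tool frame: the origin (TCP) lies midway between the tips of the shut fingers; the grasp point (between the pads) lies 19 mm behind it; z points along the fingers, y is the line along which they close (so a half turn about z gives the same grasp; the last joint's range is limited). The gripper opens to 85 mm and grips with 20 to 120 N. Pads are 22 mm wide; open, the fingers measure 114 mm over their backs; the gripper's body (76 mm by 85 mm) begins 54 mm behind the grasp point. The pads swing forward as they close: fully open they stand 13 mm farther back than shut.
Start: joints at [72.175, 2.991, 80.254, -0, 96.75, -4.028], TCP at [125.184, 509.877, 231.323] pointing down, gripper open.
Joint ranges: [-166.34, 166.34], [-52.06, 124.39], [6.96, 135.62], [-60.46, 240.46], [14.63, 156.25], [-167.68, 167.68]. Speed limits (degrees/s): [147.25, 147.25, 172.46, 180, 180, 180].

### API

Orientations are given as a 3x3 rotation matrix whose columns are the frame's x, y, z axes.
In Python, from bench import get_state, grab_frame, hand_in, regions_of gives the robot as it stands.
- The arm moves only by the tool carry_out, never from a script. Its argument "deltas" is a list of rows, each a list of 7 numbers: the turn, a rotation vector about the tool's x, y, z as a fraction of full scale, then the shift along the tool's x, y, z as a fraction of full scale, then the opening, from 0 (shut) to 1 (fully open). In form: [[ax, ay, az, tx, ty, tz, grip], ...]. A call has 1 to 5 rows; each row shifts and turns the commanded pose from where the row before left it, along the tool's axes as they then stand; what a row does not reach is not made up. Full scale, the value 1, is 0.04 m for a shift and 0.08 rad for a turn. A row lasts 1/10 s, in which the tool goes at most 50 mm and 8.59 degrees, less where a joint would pass 70% of its speed; a pose out of reach is approached as far as the arm can. A call with a number of a shift or a turn outside -1 to 1 is refused whole. A call with a gripper value outside its range is refused whole. The fingers move at their own pace and stop on an object; "force" is the grip in N (left out, the last holds). Time passes only in rows, so rows that do not move let the fingers close. It gives the time, the measured TCP pose, the force, the opening and the grip force at its end, in the units of the state.
- get_state(): the state, without advancing time (a new reading comes with each control period).
- grab_frame(name): name is "scene" or "top" or "wrist"; returns a dict with "image" (400x640x3 uint8, red, green, blue), "camera_matrix" (3x3 intrinsics, pixels), "rvec" (rotation vector, rad) and "tvec" (3), from world to camera coordinates, as OpenCV has them. Camera axes: x right, y down, z forward; pixel columns grow to the right and rows downward; lengths in mm; the calibration is good to about 2 mm. A picture is of the moment at which its call begins. There is no depth.
- hand_in(): hands the job in; it is judged then, once.
Trained networks look in the newest picture that a camera, given by its name, has taken for a name from the list of things; names that differ only in an ending like _2 or _b are one class to them, and where a whole thing is asked for, a point or a joint stands for the part that bears it (a point fixed in the world has none). Each returns a list of dicts, best first, with "score" (0 to 1); they miss things now and then, are a little off and sometimes report something else, mostly with a low value. They report only what shows in the picture. A call takes as long as a camera call. They do not tell look-alikes from the thing itself.
- regions_of(label, camera): "mask" (400x640 bool, what is visible of it) and "pixel" ([row, column] in pixels, amid what is visible of it).
The state is a dict: "t": time; "q": joint angles; "joint_vel": joint speeds; "joint_efforts": joint torques, N m; "tcp_pos": TCP position; "tool_rot": TCP orientation; "ft_force": force on the tool from outside, world axes, zero at the start; "torque": the same for the moment, N m; "finger_gap": opening from 0.0 (shut) to 1.0 (fully open); "gripper_force": force on a finger pad.
Only numpy, scipy, OpenCV 4.12 (cv2) and the standard library are available. Lean on these libraries where they do the work, as an engineer would, in place of code of your own. Each camera call takes 0.05 s, during which the arm holds its last target. There are 200 camera calls.

## Working session

There is one attempt and no reset: what is moved stays moved. The work goes in short steps, Python scripts to look and compute and a tool call to move; the robot and the scene stay as the last step left them, time stands still between calls to the robot, and variables do not carry over. Pictures are saved under pics/ and viewed, at most 14 in all, crops included, and the job is handed in when it is done.

Besides the shell and the picture viewer there is one more tool, called as a command line: name --pt "numbers of a row" for each row, then --argument value for the rest. carry_out: Moves the arm, as the interface text tells. Its arguments: {"type":"object","properties":{"deltas":{"type":"array","items":{"type":"array","items":{"type":"number","minimum":-1,"maximum":1}}},"force":{"type":"number"}},"required":["deltas"]}

```bash
mkdir -p pics; ls
python3 - <<'E'
from bench import *
import cv2,pickle
for n in("scene","top"):
    f=grab_frame(n); cv2.imwrite(f"pics/{n}0.png",f["image"][...,::-1]); pickle.dump(f,open(f"{n}0.pkl","wb")); print(n,f["camera_matrix"].tolist(),f["rvec"],f["tvec"])
    for l in("hotplate","tub","lid","scraper","scraper_tray","rack","slide0","chip0","amber_bottle","specimen_pot","coverslip_box","dispenser","spray_bottle"):
        print(l,[(round(r["score"],2),[int(v) for v in r["pixel"]],int(r["mask"].sum())) for r in regions_of(l,n)])
E
```

```text
pics
scene [[411.46957582405304, 0.0, 325.8214055864658], [0.0, 411.46957582405304, 197.96618071717103], [0.0, 0.0, 1.0]] [ 1.14532031  2.22898738 -1.13379357] [ 278.94315226 -138.81124066 1665.34800863]
hotplate [(0.8, [241, 306], 4874)]
tub [(0.66, [149, 299], 2187), (0.61, [203, 346], 2127), (0.42, [217, 415], 414)]
lid [(0.6, [275, 412], 2485), (0.59, [207, 222], 560)]
scraper [(0.78, [205, 233], 316), (0.61, [175, 259], 53), (0.37, [222, 414], 404)]
scraper_tray [(0.78, [209, 225], 544), (0.34, [240, 309], 5016)]
rack [(0.8, [184, 265], 392), (0.38, [240, 308], 5019)]
slide0 [(0.57, [171, 267], 62), (0.5, [176, 282], 46), (0.49, [175, 259], 28), (0.41, [172, 253], 59), (0.41, [175, 272], 43)]
chip0 [(0.3, [186, 264], 480)]
amber_bottle [(0.55, [223, 416], 391), (0.45, [202, 347], 2201)]
specimen_pot [(0.77, [305, 365], 363)]
coverslip_box [(0.75, [244, 476], 331)]
dispenser [(0.72, [309, 495], 1837)]
spray_bottle [(0.95, [162, 199], 735)]
top [[362.26293572032876, 0.0, 319.64034376925844], [0.0, 362.26293572032876, 198.08969605227924], [0.0, 0.0, 1.0]] [ 2.14932845 -2.18680078  0.12675816] [  -2.99592953  465.54168736 1388.94849405]
hotplate [(0.68, [160, 307], 2640)]
tub [(0.93, [266, 407], 2406), (0.74, [202, 311], 2130)]
lid [(0.84, [191, 233], 1629)]
scraper []
scraper_tray [(0.55, [162, 402], 739)]
rack [(0.83, [211, 391], 405)]
slide0 []
chip0 [(0.18, [185, 464], 482)]
amber_bottle [(0.42, [239, 253], 138)]
specimen_pot [(0.53, [144, 243], 117)]
coverslip_box [(0.77, [246, 200], 185)]
dispenser []
spray_bottle []
```

Run:
```python
import cv2
a=cv2.imread("pics/top0.png")[100:320,150:490]; cv2.imwrite("pics/top0c.png",cv2.resize(a,(800,518),interpolation=cv2.INTER_CUBIC))
a=cv2.imread("pics/scene0.png")[110:350,170:530]; cv2.imwrite("pics/scene0c.png",cv2.resize(a,(800,533),interpolation=cv2.INTER_CUBIC))
```

```text
(no output)
```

View pics/top0c.png

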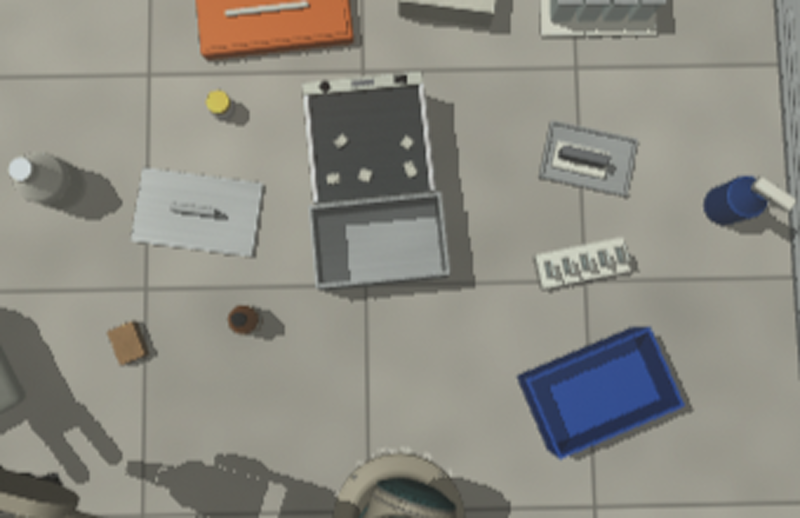

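View pics/scene0c.png

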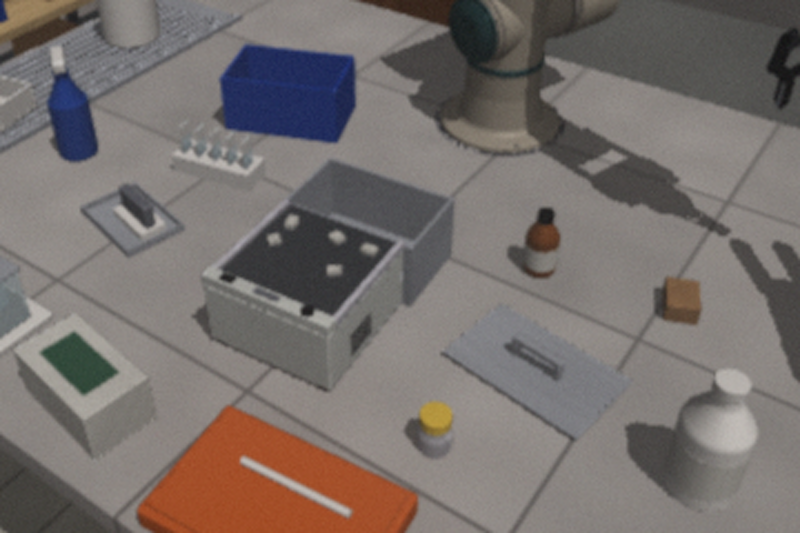

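```bash
cat > h.py <<'E'
import numpy as np,cv2,pickle
from scipy.optimize import minimize
def proj(f,P):
    return cv2.projectPoints(np.asarray(P,float).reshape(-1,1,3),np.asarray(f["rvec"],float),np.asarray(f["tvec"],float),np.asarray(f["camera_matrix"]),None)[0].reshape(-1,2)
def ray(f,uv,z):
    R=cv2.Rodrigues(np.asarray(f["rvec"],float))[0];t=np.asarray(f["tvec"],float).ravel()
    c=-R.T@t; d=R.T@np.linalg.inv(f["camera_matrix"])@np.array([uv[0],uv[1],1.]); return c+d*(z-c[2])/d[2]
def box(p,L,W,z0,z1,cx=0,cy=0):
    x,y,a=p;c,s=np.cos(a),np.sin(a)
    q=np.array([[cx+i*L/2,cy+j*W/2] for i in(-1,1) for j in(-1,1)])@np.array([[c,s],[-s,c]])+[x,y]
    return np.vstack([np.c_[q,np.full(4,z)] for z in(z0,z1)])
def raster(f,boxes):
    S=4;m=np.zeros((400*S,640*S),np.uint8)
    for b in boxes:
        h=cv2.convexHull(((proj(f,b)+.5)*S*16).astype(np.int32)); cv2.fillConvexPoly(m,h,255,shift=4)
    return cv2.resize(m,(640,400),interpolation=cv2.INTER_AREA)/255.
def fit(obs,boxf,p0):
    """obs: list of (frame,mask); boxf(p)->list of boxes. p=(x,y,yaw)"""
    s=np.array([10,10,.1])
    def c(u):
        e=0
        for f,m in obs:
            r=raster(f,boxf(p0+u*s)); e+=np.abs(r-m).sum()/m.sum()
        return e
    best=None
    for a in(-1,0,1):
        r=minimize(c,[0,0,a],method="Nelder-Mead",options=dict(initial_simplex=np.array([[0,0,a],[1.,0,a],[0,1.,a],[0,0,a+1.]]),xatol=.01,fatol=1e-4))
        if best is None or r.fun<best.fun: best=r
    return p0+best.x*s,best.fun
def best_mask(regs,px):
    return min(regs,key=lambda r:np.hypot(*(np.array(r["pixel"])-px)))["mask"].astype(float)
E
python3 - <<'E'
from bench import *
from h import *
T=pickle.load(open("top0.pkl","rb"));S=pickle.load(open("scene0.pkl","rb"))
for f in(T,S):
    R=cv2.Rodrigues(f["rvec"])[0];print("cam",-R.T@f["tvec"])
grab_frame("top");grab_frame("scene")
spec={"tub":[(202,311),None,130,210,0,106],"lid":[(191,233),(275,412),126,206,6,10],"scraper_tray":[(162,402),(209,225),100,150,0,14],"rack":[(211,391),(184,265),56,148,0,32],"coverslip_box":[(246,200),(244,476),60,45,0,30]}
for n,(pt,ps,L,W,z0,z1) in spec.items():
    mt=best_mask(regions_of(n,"top"),pt); 
    c=ray(T,pt[::-1],z1)[:2]
    ob=[(T,mt)]
    bf=lambda p:[box(p,L,W,z0,z1)]
    print(n,"top",*[np.round(v,3) for v in fit(ob,bf,np.array([*c,0.]))])
    if ps:
        ms=best_mask(regions_of(n,"scene"),ps); print(n,"scene",*[np.round(v,3) for v in fit([(S,ms)],bf,np.array([*c,0.]))])
# chips
g=cv2.cvtColor(T["image"],cv2.COLOR_RGB2GRAY)
m=np.zeros_like(g); m[140:184,284:330]=(g[140:184,284:330]>110)
n,l,st,ce=cv2.connectedComponentsWithStats(m)
for i in range(1,n): print(st[i],np.round(ray(T,ce[i],115),1))
for nme,px,z in(("amber",(235,252),105),("pot",(143,242),58),("dispenser",(172,159),170),("spray",(184,463),150)): print(nme,np.round(ray(T,px[::-1],z)))
E
```

```text
cam [3.10415148e+02 1.04729750e-01 1.43162788e+03]
cam [1297.60991165  628.42980449  889.80128714]
tub top [4.43785e+02 2.49950e+01 7.30000e-02] 0.061
lid top [ 5.06397e+02  3.30318e+02 -1.57000e-01] 0.063
lid scene [ 5.10372e+02  3.26971e+02 -1.56000e-01] 0.023
scraper_tray top [ 5.86684e+02 -3.31053e+02 -2.43000e-01] 0.578
scraper_tray scene [ 5.89542e+02 -3.35373e+02 -2.41000e-01] 0.631
rack top [ 4.06345e+02 -3.08438e+02  1.87000e-01] 0.411
rack scene [ 4.12489e+02 -3.14873e+02  1.82000e-01] 0.297
coverslip_box top [2.89223e+02 4.40393e+02 3.71000e-01] 0.118
coverslip_box scene [2.93285e+02 4.36905e+02 3.34000e-01] 0.071
[328 140   2  12  15] [655.  -47.9 115. ]
[292 157   6   5  19] [601.8  80.6 115. ]
[320 158   6   5  19] [597.  -22.9 115. ]
[322 168   5   7  26] [554.8 -27.9 115. ]
[302 171   6   6  26] [546.5  43.6 115. ]
[289 173   5   5  22] [541.8  93.2 115. ]
[284 178   1   6   6] [522.8 119.5 115. ]
[316 182  14   2  18] [511.9 -25.9 115. ]
amber [326. 238. 105.]
pot [682. 286.  58.]
dispenser [552. 554. 170.]
spray [ 494. -525.  150.]
```

```bash
cat > plan.py <<'E'
import sys,numpy as np
from bench import get_state
from scipy.spatial.transform import Rotation as Ro
def plan(x,y,z,yaw,s=None,step=0.9,grip=None):
    """yaw: world angle (deg) of tool-y axis (mod 180 by caller). First rotation rows, then translation in final tool frame. Prints rows."""
    s=s or get_state(); R=np.array(s["tool_rot"]); p=np.array(s["tcp_pos"])
    a=np.radians(yaw); Y=np.array([np.cos(a),np.sin(a),0]);Z=np.array([0,0,-1.]);G=np.c_[np.cross(Y,Z),Y,Z]
    rv=Ro.from_matrix(R.T@G).as_rotvec()
    n=int(np.ceil(np.abs(rv).max()/.08-.02)); print("turn",np.round(rv/.08,3),"rows",n,"each",np.round(rv/.08/max(n,1),3))
    d=G.T@(np.array([x,y,z])-p); m=int(np.ceil(np.abs(d).max()/(40*step)-.02)); print("shift",np.round(d/40,3),"rows",m,"each",np.round(d/40/max(m,1),3))
def show():
    s=get_state();R=np.array(s["tool_rot"]);print("t",round(s["t"],2),"tcp",np.round(s["tcp_pos"],1),"yawY",round(np.degrees(np.arctan2(R[1,1],R[0,1])),2),"Rz",np.round(R[:,2],3),"q6",np.round(s["q"],1)[5],"gap",round(s["finger_gap"],3),"F",np.round(s["ft_force"],1),"gf",round(s["gripper_force"],1))
E
python3 -c "
from plan import *
show(); print(np.round(get_state()['tool_rot'],3))
for y in(-14,166): plan(470,-300,250,y)
from bench import *
f=grab_frame('wrist');import cv2,numpy as np
R=cv2.Rodrigues(f['rvec'])[0];c=-R.T@f['tvec'];print(c,R[2])
T=np.array(get_state()['tool_rot']);print('cam in tool',T.T@(c-np.array(get_state()['tcp_pos'])),T.T@R.T,f['camera_matrix'])
"
```

```text
t 1.95 tcp [125.2 509.9 231.3] yawY 76.2 Rz [ 0.  0. -1.] q6 -4.0 gap 1.0 F [ 0.5 -0.4  0.4] gf 0.0
[[-0.971  0.238  0.   ]
 [ 0.238  0.971  0.   ]
 [-0.     0.    -1.   ]]
turn [ 1.0000e-03 -0.0000e+00  1.9679e+01] rows 20 each [ 0.    -0.     0.984]
shift [-17.56   13.263  -0.467] rows 20 each [-0.878  0.663 -0.023]
turn [ 0.000e+00  1.000e-03 -1.959e+01] rows 20 each [ 0.    0.   -0.98]
shift [ 17.56  -13.263  -0.467] rows 20 each [ 0.878 -0.663 -0.023]
[ 50.2920441  529.16271993 374.63368309] [ 0.2987058  -0.07363504 -0.95150025]
cam in tool [  77.31125776    0.89449323 -143.3215517 ] [[-3.10685551e-04 -9.51501398e-01 -3.07644264e-01]
 [ 9.99999917e-01 -2.14616893e-04 -3.46105108e-04]
 [ 2.63293838e-04 -3.07644346e-01  9.51501386e-01]] [[315.17431212   0.         323.50064227]
 [  0.         315.17431212 201.38859548]
 [  0.           0.           1.        ]]
```

carry_out --pt "0 0 0.984 0 0 0 1" --pt "0 0 0.984 0 0 0 1" --pt "0 0 0.984 0 0 0 1" --pt "0 0 0.984 0 0 0 1" --pt "0 0 0.984 0 0 0 1"

```text
t: 2.5
tcp_pos: [125.2, 509.9, 231.3]
tool_rot: [[-0.804, 0.595, 0.0], [0.595, 0.804, 0.0], [0.0, 0.0, -1.0]]
ft_force: [0.2, -0.9, -0.9]
finger_gap: 1.0
gripper_force: 0.0
```

carry_out --pt "0 0 0.984 0 0 0 1" --pt "0 0 0.984 0 0 0 1" --pt "0 0 0.984 0 0 0 1" --pt "0 0 0.984 0 0 0 1" --pt "0 0 0.984 0 0 0 1"

```text
t: 3.0
tcp_pos: [125.2, 509.9, 231.3]
tool_rot: [[-0.514, 0.858, 0.0], [0.858, 0.514, 0.0], [0.0, 0.0, -1.0]]
ft_force: [-0.1, -0.1, 0.3]
finger_gap: 0.998
gripper_force: 0.0
```

carry_out --pt "0 0 0.984 0 0 0 1" --pt "0 0 0.984 0 0 0 1" --pt "0 0 0.984 0 0 0 1" --pt "0 0 0.984 0 0 0 1" --pt "0 0 0.984 0 0 0 1"

```text
t: 3.5
tcp_pos: [125.2, 509.9, 231.3]
tool_rot: [[-0.145, 0.989, 0.0], [0.989, 0.145, 0.0], [0.0, 0.0, -1.0]]
ft_force: [0.3, -0.0, -0.2]
finger_gap: 0.999
gripper_force: 0.0
```

carry_out --pt "0 0 0.984 0 0 0 1" --pt "0 0 0.984 0 0 0 1" --pt "0 0 0.984 0 0 0 1" --pt "0 0 0.984 0 0 0 1" --pt "0 0 0.984 0 0 0 1"

```text
t: 4.0
tcp_pos: [125.2, 509.9, 231.3]
tool_rot: [[0.245, 0.969, -0.0], [0.969, -0.245, -0.0], [-0.0, -0.0, -1.0]]
ft_force: [-0.8, 0.5, -0.1]
finger_gap: 1.0
gripper_force: 0.0
```

carry_out --pt "0 0 0 -0.346 0.848 0 1" --pt "0 0 0 -0.346 0.848 0 1" --pt "0 0 0 -0.346 0.848 0 1" --pt "0 0 0 -0.346 0.848 0 1" --pt "0 0 0 -0.346 0.848 0 1"

```text
t: 4.5
tcp_pos: [274.0, 400.7, 231.4]
tool_rot: [[0.242, 0.97, 0.0], [0.97, -0.242, 0.0], [0.0, 0.0, -1.0]]
ft_force: [0.4, 0.0, -0.4]
finger_gap: 0.999
gripper_force: 0.0
```

carry_out --pt "0 0 0 -0.346 0.848 0 1" --pt "0 0 0 -0.346 0.848 0 1" --pt "0 0 0 -0.346 0.848 0 1" --pt "0 0 0 -0.346 0.848 0 1" --pt "0 0 0 -0.346 0.848 0 1"

```text
t: 5.0
tcp_pos: [421.9, 292.4, 231.4]
tool_rot: [[0.242, 0.97, 0.0], [0.97, -0.242, 0.0], [0.0, 0.0, -1.0]]
ft_force: [0.2, 0.7, -1.0]
finger_gap: 1.001
gripper_force: 0.0
```

carry_out --pt "0 0 0 -0.346 0.848 0 1" --pt "0 0 0 -0.346 0.848 0 1" --pt "0 0 0 -0.896 0.407 0 1" --pt "0 0 0 -0.896 0.407 0 1" --pt "0 0 0 -0.896 0.407 0 1"

```text
t: 5.5
tcp_pos: [501.5, 132.6, 231.1]
tool_rot: [[0.242, 0.97, -0.0], [0.97, -0.242, 0.0], [-0.0, -0.0, -1.0]]
ft_force: [0.7, 0.6, -0.2]
finger_gap: 1.0
gripper_force: 0.0
```

carry_out --pt "0 0 0 -0.896 0.407 0 1" --pt "0 0 0 -0.896 0.407 0 1" --pt "0 0 0 -0.896 0.407 0 1" --pt "0 0 0 -0.896 0.407 0 1" --pt "0 0 0 -0.896 0.407 0 1"

```text
t: 6.0
tcp_pos: [537.0, -61.1, 231.4]
tool_rot: [[0.242, 0.97, 0.0], [0.97, -0.242, 0.0], [0.0, 0.0, -1.0]]
ft_force: [0.4, 0.3, -0.4]
finger_gap: 0.998
gripper_force: 0.0
```

carry_out --pt "0 0 0 -0.896 0.407 0 1" --pt "0 0 0 -0.896 0.407 0 1" --pt "0 0 0 -0.896 0.407 0 1" --pt "0 0 0 -0.896 0.407 0 1" --pt "0 0 0 -0.896 0.407 0 1"

```text
t: 6.5
tcp_pos: [572.6, -254.7, 231.2]
tool_rot: [[0.242, 0.97, 0.0], [0.97, -0.242, 0.0], [0.0, 0.0, -1.0]]
ft_force: [-1.0, 0.0, 0.2]
finger_gap: 0.999
gripper_force: 0.0
```

carry_out --pt "0 0 0 -0.896 0.407 0 1" --pt "0 0 0 -0.896 0.407 0 1" --pt "0 0 0 0 0 0 1"

```text
t: 6.8
tcp_pos: [585.9, -334.9, 228.8]
tool_rot: [[0.247, 0.969, -0.003], [0.969, -0.247, 0.001], [-0.0, -0.003, -1.0]]
ft_force: [-0.0, 0.4, -0.5]
finger_gap: 0.999
gripper_force: 0.0
```

Run:
```python
from bench import *
from h import *
from plan import *
show()
f=grab_frame("wrist");cv2.imwrite("pics/w1.png",f["image"][...,::-1])
for n,bf,c in(("scraper",lambda p:[box(p,44,90,4,16),box(p,18,80,16,56)],(587,-331,-.243)),("scraper_tray",lambda p:[box(p,100,150,0,14)],(587,-331,-.243))):
    r=regions_of(n,"wrist"); print(n,[(round(q["score"],2),q["pixel"],q["mask"].sum()) for q in r])
    p,e=fit([(f,r[0]["mask"].astype(float))],bf,np.array(c));print(np.round(p,3),np.degrees(p[2]),round(e,3))
```

```text
t 6.8 tcp [ 585.9 -334.9  228.8] yawY -14.28 Rz [-0.003  0.001 -1.   ] q6 -18.6 gap 0.999 F [-0.   0.4 -0.5] gf 0.0
scraper [(0.95, [153.0, 320.0], np.int64(3151))]
[ 5.88970e+02 -3.17655e+02 -2.51000e-01] -14.358095885934661 0.029
scraper_tray [(0.89, [167.6, 341.2], np.int64(8026))]
[ 5.92146e+02 -3.31857e+02 -2.34000e-01] -13.435732916651588 0.412
```

View pics/w1.png

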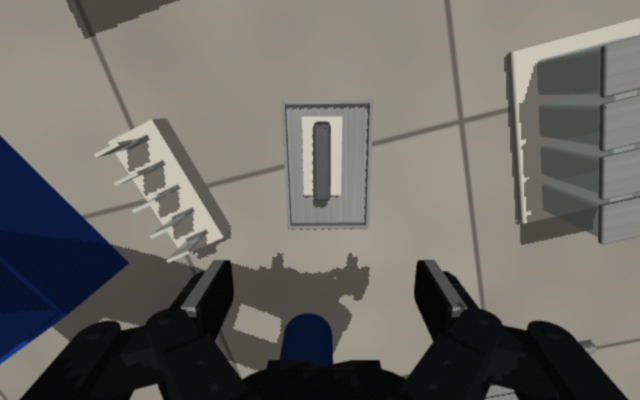

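```bash
python3 -c "
from plan import *
plan(589,-317.7,26,-14.3)
from bench import *
from h import *
f=grab_frame('wrist');m=(regions_of('scraper_tray','wrist')[0]['mask']|regions_of('scraper','wrist')[0]['mask']).astype(float)
# rib sticks out nowhere beyond tray
print(fit([(f,m)],lambda p:[box(p,100,150,0,14)],np.array((587,-331,-.243))))
"
```

```text
turn [-0.006 -0.007  0.065] rows 1 each [-0.006 -0.007  0.065]
shift [ 0.316 -0.024  5.124] rows 6 each [ 0.053 -0.004  0.854]
(array([ 5.91994026e+02, -3.32146985e+02, -2.41896566e-01]), np.float64(0.015304880471252787))
```

carry_out --pt "0 0 0.065 0.316 -0.024 0.8 1" --pt "0 0 0 0 0 0.9 1" --pt "0 0 0 0 0 0.9 1" --pt "0 0 0 0 0 0.9 1" --pt "0 0 0 0 0 0.9 1" --force 60

```text
t: 7.6
tcp_pos: [589.2, -316.9, 54.8]
tool_rot: [[0.246, 0.969, 0.001], [0.969, -0.246, -0.0], [-0.0, 0.001, -1.0]]
ft_force: [-1.1, -0.4, -0.1]
finger_gap: 1.0
gripper_force: 0.0
```

carry_out --pt "0 0 0 0 0 0.5 1" --pt "0 0 0 0 0 0.22 1" --pt "0 0 0 0 0 0 0.4" --pt "0 0 0 0 0 0 0" --pt "0 0 0 0 0 0 0"

```text
t: 8.1
tcp_pos: [590.0, -318.4, 28.8]
tool_rot: [[0.247, 0.969, 0.003], [0.969, -0.247, -0.002], [-0.001, 0.003, -1.0]]
ft_force: [0.0, 0.6, 0.3]
finger_gap: 0.515
gripper_force: 0.0
```

carry_out --pt "0 0 0 0 0 0 0" --pt "0 0 0 0 0 0 0" --pt "0 0 0 0 0 0 0" --pt "0 0 0 0 0 0 0"

```text
t: 8.5
tcp_pos: [589.6, -318.4, 27.8]
tool_rot: [[0.247, 0.969, 0.002], [0.969, -0.247, -0.001], [-0.001, 0.002, -1.0]]
ft_force: [0.2, 1.2, 5.8]
finger_gap: 0.2
gripper_force: 59.7
```

carry_out --pt "0 0 0 0 0 -0.5 0" --pt "0 0 0 0 0 -1 0" --pt "0 0 0 0 0 -1 0" --pt "0 0 0 0 0 -1 0" --pt "0 0 0 0 0 -1 0"

```text
t: 9.0
tcp_pos: [588.5, -317.7, 207.4]
tool_rot: [[0.247, 0.969, -0.001], [0.969, -0.247, 0.001], [0.0, -0.001, -1.0]]
ft_force: [0.2, -0.4, -1.1]
finger_gap: 0.2
gripper_force: 58.8
```

carry_out --pt "0 0 -0.807 0 0 0 0" --pt "0 0 -0.807 0 0 0 0" --pt "0 0 -0.807 0 0 0 0" --pt "0 0 -0.807 0 0 0 0" --pt "0 0 -0.807 0 0 0 0"

```text
t: 9.5
tcp_pos: [588.7, -317.9, 205.6]
tool_rot: [[-0.076, 0.997, -0.001], [0.997, 0.076, 0.001], [0.001, -0.001, -1.0]]
ft_force: [-0.6, 1.2, -1.1]
finger_gap: 0.202
gripper_force: 58.9
```

carry_out --pt "0 0 0 0.882 0.102 0 0" --pt "0 0 0 0.882 0.102 0 0" --pt "0 0 0 0.882 0.102 0 0" --pt "0 0 0 0.882 0.102 0 0" --pt "0 0 0 0.882 0.102 0 0"

```text
t: 10.0
tcp_pos: [596.0, -139.1, 205.8]
tool_rot: [[-0.073, 0.997, -0.001], [0.997, 0.073, 0.0], [0.001, -0.001, -1.0]]
ft_force: [-0.6, -0.5, -1.2]
finger_gap: 0.203
gripper_force: 58.9
```

carry_out --pt "0 0 0 0.882 0.102 0 0" --pt "0 0 0 0.882 0.102 0 0" --pt "0 0 0 0 0 0 0" --pt "0 0 0 0 0 0 0"

```text
t: 10.4
tcp_pos: [599.2, -69.0, 206.0]
tool_rot: [[-0.075, 0.997, -0.001], [0.997, 0.075, -0.0], [-0.0, -0.001, -1.0]]
ft_force: [0.4, -0.5, -0.8]
finger_gap: 0.196
gripper_force: 58.9
```

Run:
```python
from bench import *
from h import *
from plan import *
show()
f=grab_frame("wrist");cv2.imwrite("pics/w2.png",f["image"][...,::-1]);pickle.dump(f,open("w2.pkl","wb"))
for n in("hotplate","tub","scraper","chip0"):
    r=regions_of(n,"wrist"); print(n,[(round(q["score"],2),np.round(q["pixel"]),q["mask"].sum()) for q in r])
    pickle.dump(r,open(f"w2_{n}.pkl","wb"))
```

```text
t 10.4 tcp [599.2 -69.  206. ] yawY 4.28 Rz [-0.001 -0.    -1.   ] q6 -14.4 gap 0.196 F [ 0.4 -0.5 -0.8] gf 58.9
hotplate [(0.97, array([ 88., 364.]), np.int64(48381))]
tub [(0.62, array([343.,  32.]), np.int64(8685))]
scraper [(0.87, array([234., 324.]), np.int64(11685))]
chip0 [(0.72, array([ 40., 260.]), np.int64(799)), (0.71, array([150., 273.]), np.int64(634)), (0.69, array([145., 327.]), np.int64(477)), (0.51, array([  4., 346.]), np.int64(36))]
```

View pics/w2.png

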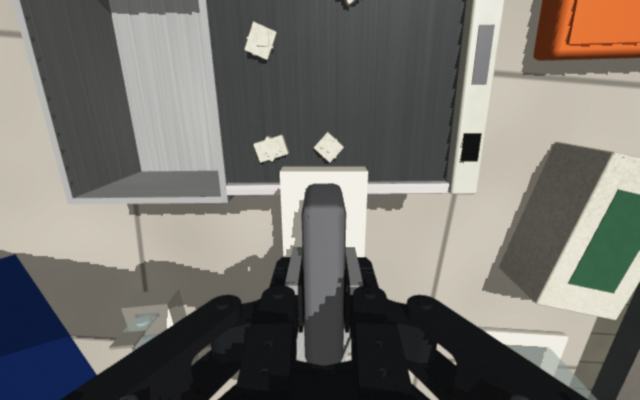

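Run:
```python
from h import *
f=pickle.load(open("w2.pkl","rb"))
g=cv2.GaussianBlur(cv2.cvtColor(f["image"],cv2.COLOR_RGB2GRAY),(3,3),0).astype(int)
def prof(r,c): return g[r,c].tolist()
hp=np.array([596.4,36.2]);a=.073;M=np.array([[np.cos(a),-np.sin(a)],[np.sin(a),np.cos(a)]])
W=lambda x,y,z:[*(hp+M@[x,y]),z]
P=dict(tubBL=W(-218,-105,106),tubBR=W(-88,-105,106),edge1=W(-85,-80,110),edge2=W(-85,20,110),lipin1=W(-60,-87.5,118),lipin2=W(70,-87.5,118),strip1=W(85,-80,122),strip2=W(85,20,122))
for k,v in P.items(): print(k,np.round(proj(f,[v])[0],1))
print("col 130 rows190-215",prof(slice(190,215),130)); print("col 200",prof(slice(190,215),200))
print("col 240 rows 172-205",prof(slice(172,205),240)); print("col 410",prof(slice(172,205),410))
print("row 80 cols 20-60",prof(80,slice(20,60)));print("row 160 cols",prof(160,slice(40,80)))
print("row 60 cols 200-225",prof(60,slice(195,230)));print("row 160",prof(160,slice(200,235)))
print("row 60 strip",prof(60,slice(445,480)));print("row 170",prof(170,slice(435,470)))
for r in pickle.load(open("w2_chip0.pkl","rb")):
    q=M.T@(ray(f,r["pixel"][::-1],113)[:2]-hp); print("chip local",np.round(q,1))
r=pickle.load(open("w2_scraper.pkl","rb"))[0]["mask"];
```

```text
tubBL [ 59.2 201.3]
tubBR [219.2 201.6]
edge1 [218.2 172.5]
edge2 [203.2  28. ]
lipin1 [248.8 184.6]
lipin2 [420.2 184.8]
strip1 [443.  176.5]
strip2 [461.5  24.3]
col 130 rows190-215 [109, 109, 108, 108, 108, 111, 121, 145, 169, 182, 184, 182, 173, 151, 124, 108, 105, 106, 108, 110, 112, 112, 113, 121, 145]
col 200 [110, 110, 109, 108, 107, 110, 127, 156, 178, 184, 185, 180, 160, 129, 108, 102, 102, 102, 102, 102, 101, 101, 103, 111, 136]
col 240 rows 172-205 [69, 69, 69, 69, 70, 70, 70, 70, 71, 77, 96, 125, 155, 187, 212, 222, 222, 220, 217, 216, 215, 209, 184, 144, 115, 107, 107, 107, 107, 106, 106, 106, 106]
col 410 [70, 71, 71, 71, 71, 71, 71, 76, 91, 115, 142, 177, 210, 225, 226, 225, 225, 225, 226, 223, 211, 194, 188, 191, 192, 191, 191, 191, 190, 190, 190, 191, 191]
row 80 cols 20-60 [189, 189, 189, 189, 190, 189, 189, 190, 190, 190, 190, 190, 190, 188, 185, 183, 182, 182, 181, 176, 155, 116, 82, 65, 63, 67, 72, 75, 76, 75, 73, 73, 74, 73, 73, 73, 73, 74, 74, 75]
row 160 cols [192, 192, 192, 193, 192, 192, 192, 192, 192, 192, 192, 192, 191, 191, 191, 189, 186, 183, 183, 182, 
[... 167 characters left out ...]
, 186, 186, 183, 167, 132, 94, 74, 69, 69, 71, 71, 71, 70, 69, 68, 68, 68, 68, 69, 70, 69, 69]
row 160 [181, 182, 183, 183, 183, 186, 190, 190, 188, 185, 181, 179, 181, 183, 184, 183, 183, 183, 184, 184, 184, 181, 165, 130, 94, 74, 69, 70, 70, 70, 70, 70, 69, 69, 69]
row 60 strip [75, 74, 74, 74, 74, 74, 73, 72, 73, 73, 67, 55, 44, 44, 54, 68, 75, 76, 77, 82, 100, 134, 171, 201, 222, 231, 233, 230, 209, 168, 138, 131, 131, 131, 130]
row 170 [70, 69, 69, 69, 70, 69, 69, 69, 66, 57, 47, 48, 60, 71, 76, 77, 81, 98, 134, 172, 201, 217, 224, 225, 225, 225, 225, 226, 226, 226, 226, 226, 226, 225, 225]
chip local [-46.1  12.1]
chip local [-41.2 -61.8]
chip local [ -0.8 -58.3]
chip local [11.5 33.5]
```

Run:
```python
from h import *
from scipy.optimize import least_squares
f=pickle.load(open("w2.pkl","rb"))
E=[("tubb",(-200,-105,106),(-100,-105,106),[(130,203.2),(200,202.7)]),("tubl",(-218,-90,106),(-218,0,106),[(34.5,80),(56,160)]),
("lip",(-60,-87.5,118),(60,-87.5,118),[(240,183.7),(410,182.1)]),("strip",(85,-80,122),(85,20,122),[(466.5,60),(453.5,170)]),("edge",(-85,-80,110),(-85,20,110),[(212.2,60),(223.3,160)])]
def res(p,det=False):
    c,s=np.cos(p[2]),np.sin(p[2]);o=[]
    for n,a,b,q in E:
        A,B=proj(f,[[p[0]+c*v[0]-s*v[1],p[1]+s*v[0]+c*v[1],v[2]] for v in(a,b)])
        d=(B-A)/np.linalg.norm(B-A)
        r=[d[0]*(u[1]-A[1])-d[1]*(u[0]-A[0]) for u in q]; o+=r
        if det: print(n,np.round(r,2))
    return o
r=least_squares(res,[596.4,36.2,.073],loss="soft_l1");print(r.x,np.degrees(r.x[2]));res(r.x,1)
p=r.x;M=np.array([[np.cos(p[2]),-np.sin(p[2])],[np.sin(p[2]),np.cos(p[2])]]);print("tub",p[:2]+M@[-153,0])
for q in pickle.load(open("w2_chip0.pkl","rb")): print("chip local",np.round(M.T@(ray(f,q["pixel"][::-1],113)[:2]-p[:2]),1))
m=pickle.load(open("w2_scraper.pkl","rb"))[0]["mask"];ys=np.where(m[:,324])[0];
for row in(175,200): xs=np.where(m[row])[0];print(row,xs.min(),xs.max())
print("foot far edge row",np.where(m[:,295])[0].min(),np.where(m[:,355])[0].min())
```

```text
[6.01555463e+02 3.78520124e+01 8.92322218e-02] 5.112629707139317
tubb [0.09 0.56]
tubl [ 0.52 -0.21]
lip [-0.74  0.06]
strip [1.33 0.81]
edge [-1.87 -1.95]
tub [449.16418212  24.21759302]
chip local [-51.2  11.7]
chip local [-47.5 -62.3]
chip local [ -7.  -59.4]
chip local [ 6.7 32.1]
175 280 367
200 281 366
foot far edge row 167 167
```

```bash
python3 -c "
from plan import *
plan(653.2,78.5,205,5.0)"
```

```text
turn [-0.005 -0.001 -0.195] rows 1 each [-0.005 -0.001 -0.195]
shift [3.598 1.669 0.031] rows 4 each [0.899 0.417 0.008]
```

carry_out --pt "0 0 -0.195 0 0 0 0" --pt "0 0 0 0.9 0.417 0.01 0" --pt "0 0 0 0.9 0.417 0.01 0" --pt "0 0 0 0.9 0.417 0.01 0" --pt "0 0 0 0.9 0.417 0 0"

```text
t: 11.15
tcp_pos: [653.5, 80.7, 205.2]
tool_rot: [[-0.088, 0.996, -0.0], [0.996, 0.088, 0.0], [0.0, -0.0, -1.0]]
ft_force: [0.4, 0.2, -0.4]
finger_gap: 0.199
gripper_force: 58.9
```

carry_out --pt "0 0 0 0 0 0.5 0" --pt "0 0 0 0 0 0.5 0" --pt "0 0 0 0 0 0.4 0" --pt "0 0 0 0 0 0.2 0" --pt "0 0 0 0 0 0 0"

```text
t: 11.65
tcp_pos: [652.5, 79.3, 139.9]
tool_rot: [[-0.088, 0.996, -0.002], [0.996, 0.088, -0.0], [0.0, -0.002, -1.0]]
ft_force: [-0.1, -0.6, -0.7]
finger_gap: 0.199
gripper_force: 59.1
```

Run:
```python
from bench import *
from h import *
from plan import *
show()
f=grab_frame("wrist");cv2.imwrite("pics/w3.png",f["image"][...,::-1])
```

```text
t 11.65 tcp [652.5  79.3 139.9] yawY 5.06 Rz [-0.002 -0.    -1.   ] q6 -1.4 gap 0.199 F [-0.1 -0.6 -0.7] gf 59.1
```

View pics/w3.png

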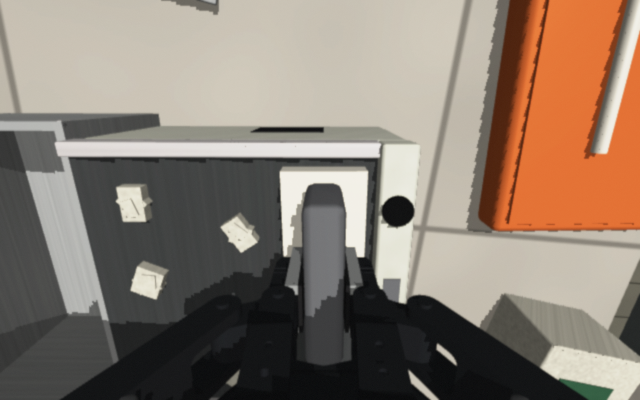

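carry_out --pt "0 0 0 0 0 0.06 0" --pt "0 0 0 0 0 0.05 0" --pt "0 0 0 0 0 0 0"

```text
t: 12.0
tcp_pos: [653.1, 79.7, 137.2]
tool_rot: [[-0.089, 0.996, 0.001], [0.996, 0.089, 0.0], [0.0, 0.001, -1.0]]
ft_force: [0.1, 0.4, -2.0]
finger_gap: 0.203
gripper_force: 59.1
```

carry_out --pt "0 0 0 0 -0.2 0 0" --pt "0 0 0 0 -0.3 0 0" --pt "0 0 0 0 -0.3 0 0" --pt "0 0 0 0 -0.3 0 0" --pt "0 0 0 0 -0.3 0 0"

```text
t: 12.5
tcp_pos: [596.9, 74.8, 137.3]
tool_rot: [[-0.089, 0.996, 0.001], [0.996, 0.089, 0.0], [0.0, 0.001, -1.0]]
ft_force: [-0.4, 0.9, -1.3]
finger_gap: 0.201
gripper_force: 59.1
```

carry_out --pt "0 0 0 0 -0.3 0 0" --pt "0 0 0 0 -0.3 0 0" --pt "0 0 0 0 -0.3 0 0" --pt "0 0 0 0 -0.3 0 0" --pt "0 0 0 0 -0.3 0 0"

```text
t: 13.0
tcp_pos: [537.2, 69.5, 137.4]
tool_rot: [[-0.089, 0.996, 0.001], [0.996, 0.089, 0.0], [0.0, 0.001, -1.0]]
ft_force: [0.4, 0.4, -0.8]
finger_gap: 0.204
gripper_force: 59.1
```

carry_out --pt "0 0 0 0 -0.3 0 0" --pt "0 0 0 0 -0.3 0 0" --pt "0 0 0 0 -0.3 0 0" --pt "0 0 0 0 0 0 0"

```text
t: 13.4
tcp_pos: [501.1, 66.3, 137.4]
tool_rot: [[-0.089, 0.996, 0.001], [0.996, 0.089, 0.0], [0.0, 0.001, -1.0]]
ft_force: [0.3, -0.3, -1.0]
finger_gap: 0.197
gripper_force: 59.1
```

Run:
```python
from bench import *
from h import *
from plan import *
show()
f=grab_frame("wrist");cv2.imwrite("pics/w4.png",f["image"][...,::-1])
print([(round(q["score"],2),np.round(q["pixel"]),q["mask"].sum()) for q in regions_of("chip0","wrist")])
```

```text
t 13.4 tcp [501.1  66.3 137.4] yawY 5.09 Rz [ 0.001  0.    -1.   ] q6 -1.7 gap 0.197 F [ 0.3 -0.3 -1. ] gf 59.1
[(0.82, array([156., 283.]), np.int64(426)), (0.53, array([200., 202.]), np.int64(34688))]
```

View pics/w4.png

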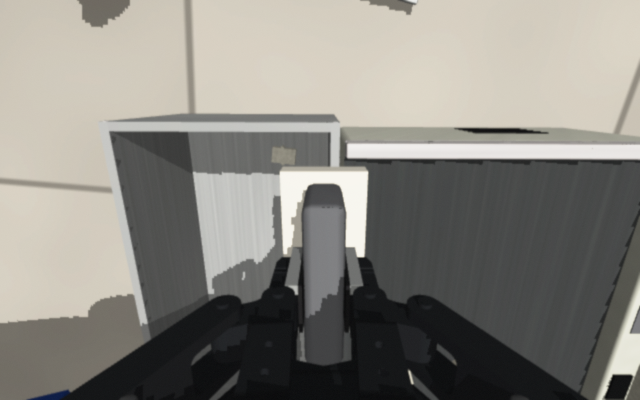

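carry_out --pt "0 0 0 0 0 -1 0" --pt "0 0 0 -0.482 0.891 0 0" --pt "0 0 0 -0.482 0.891 0 0" --pt "0 0 0 -0.482 0.891 0 0" --pt "0 0 0 -0.482 0.891 0 0"

```text
t: 14.0
tcp_pos: [652.4, 1.4, 176.8]
tool_rot: [[-0.089, 0.996, 0.001], [0.996, 0.089, 0.0], [0.0, 0.001, -1.0]]
ft_force: [1.6, -0.1, -0.4]
finger_gap: 0.2
gripper_force: 59.3
```

carry_out --pt "0 0 0 0 0 0.5 0" --pt "0 0 0 0 0 0.3 0" --pt "0 0 0 0 0 0.2 0" --pt "0 0 0 0 0 0.03 0" --pt "0 0 0 0 0 0 0"

```text
t: 14.5
tcp_pos: [650.3, 2.5, 136.5]
tool_rot: [[-0.089, 0.996, 0.001], [0.996, 0.089, 0.0], [-0.0, 0.001, -1.0]]
ft_force: [0.4, -0.3, -0.8]
finger_gap: 0.199
gripper_force: 59.4
```

Run:
```python
from bench import *
from h import *
from plan import *
show()
f=grab_frame("wrist");cv2.imwrite("pics/w5.png",f["image"][...,::-1])
for q in regions_of("chip0","wrist"): p=ray(f,q["pixel"][::-1],114)[:2]-[601.5,37.8];print(round(q["score"],2),np.round(q["pixel"]),q["mask"].sum(),np.round([p@[.9962,.0872],p@[-.0872,.9962]],1))
```

```text
t 14.5 tcp [650.3   2.5 136.5] yawY 5.12 Rz [ 0.001  0.    -1.   ] q6 -8.2 gap 0.199 F [ 0.4 -0.3 -0.8] gf 59.4
0.87 [273. 235.] 814 [ -5.7 -58.6]
0.83 [278. 164.] 1048 [-48.5 -62.1]
```

Two chips remain in the lane as planned; push them in.

carry_out --pt "0 0 0 0 -0.2 0.01 0" --pt "0 0 0 0 -0.3 0 0" --pt "0 0 0 0 -0.3 0 0" --pt "0 0 0 0 -0.3 0 0" --pt "0 0 0 0 -0.3 0 0"

```text
t: 15.1
tcp_pos: [593.8, -2.9, 135.9]
tool_rot: [[-0.089, 0.996, 0.001], [0.996, 0.089, -0.0], [-0.0, 0.001, -1.0]]
ft_force: [-0.8, -0.2, -2.1]
finger_gap: 0.201
gripper_force: 59.3
```

carry_out --pt "0 0 0 0 -0.3 0 0" --pt "0 0 0 0 -0.3 0 0" --pt "0 0 0 0 -0.3 0 0" --pt "0 0 0 0 -0.3 0 0" --pt "0 0 0 0 -0.3 0 0"

```text
t: 15.6
tcp_pos: [534.1, -8.2, 135.9]
tool_rot: [[-0.089, 0.996, 0.001], [0.996, 0.089, -0.0], [-0.0, 0.001, -1.0]]
ft_force: [-1.0, -0.2, -0.6]
finger_gap: 0.2
gripper_force: 59.3
```

carry_out --pt "0 0 0 0 -0.3 0 0" --pt "0 0 0 0 -0.25 0 0" --pt "0 0 0 0 0 0 0" --pt "0 0 0 0 0 -0.7 0" --pt "0 0 0 0 0 -0.9 0"

```text
t: 16.1
tcp_pos: [512.1, -10.0, 198.5]
tool_rot: [[-0.089, 0.996, -0.004], [0.996, 0.089, 0.0], [0.001, -0.004, -1.0]]
ft_force: [1.7, 0.2, -0.8]
finger_gap: 0.201
gripper_force: 59.3
```

Run:
```python
from bench import *
from h import *
from plan import *
show()
t=grab_frame("top");a=t["image"][135:235,270:350,::-1];cv2.imwrite("pics/t6.png",cv2.resize(a,(480,600),interpolation=cv2.INTER_CUBIC))
s=grab_frame("scene");a=s["image"][120:260,240:400,::-1];cv2.imwrite("pics/s6.png",cv2.resize(a,(640,560),interpolation=cv2.INTER_CUBIC))
for c in("top","scene"):print(c,[(round(q["score"],2),np.round(q["pixel"]),q["mask"].sum()) for q in regions_of("chip0",c)])
```

```text
t 16.1 tcp [512.1 -10.  198.5] yawY 5.08 Rz [-0.004  0.    -1.   ] q6 -10.3 gap 0.201 F [ 1.7  0.2 -0.8] gf 59.3
top []
scene []
```

View pics/s6.png

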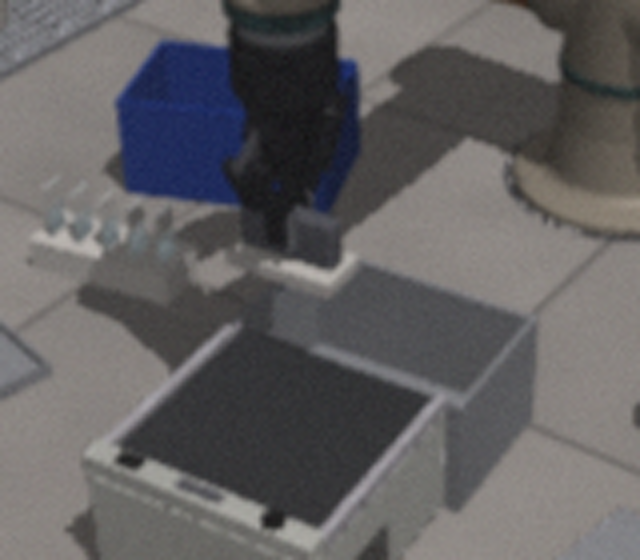

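carry_out --pt "0 0 0.829 0 0 0 0" --pt "0 0 0.829 0 0 0 0" --pt "0 0 0.829 0 0 0 0" --pt "0 0 0.829 0 0 0 0" --pt "0 0 0.829 0 0 0 0"

```text
t: 16.8
tcp_pos: [512.4, -10.0, 197.4]
tool_rot: [[0.243, 0.97, -0.003], [0.97, -0.243, 0.0], [-0.0, -0.003, -1.0]]
ft_force: [-0.3, 0.3, -0.3]
finger_gap: 0.2
gripper_force: 59.4
```

carry_out --pt "0 0 0 -0.917 0.484 0 0" --pt "0 0 0 -0.917 0.484 0 0" --pt "0 0 0 -0.917 0.484 0 0" --pt "0 0 0 -0.917 0.484 0 0" --pt "0 0 0 -0.917 0.484 0 0"

```text
t: 17.3
tcp_pos: [562.6, -212.9, 197.3]
tool_rot: [[0.24, 0.971, -0.002], [0.971, -0.24, 0.001], [0.001, -0.003, -1.0]]
ft_force: [0.3, 0.5, -0.2]
finger_gap: 0.2
gripper_force: 59.4
```

carry_out --pt "0 0 0 -0.917 0.484 0 0" --pt "0 0 0 -0.917 0.484 0 0" --pt "0 0 0 -0.917 0.484 0 0" --pt "0 0 0 0 0 0 0" --pt "0 0 0 0 0 0 0"

```text
t: 17.8
tcp_pos: [592.2, -332.6, 196.3]
tool_rot: [[0.242, 0.97, -0.003], [0.97, -0.242, 0.003], [0.002, -0.004, -1.0]]
ft_force: [0.1, 0.5, -1.8]
finger_gap: 0.198
gripper_force: 59.4
```

```bash
python3 -c "
from plan import *
show();plan(592,-332,30,-13.9)"
```

```text
t 17.8 tcp [ 592.2 -332.6  196.3] yawY -13.98 Rz [-0.003  0.003 -1.   ] q6 -18.5 gap 0.198 F [ 0.1  0.5 -1.8] gf 59.4
turn [-0.048 -0.022 -0.019] rows 1 each [-0.048 -0.022 -0.019]
shift [ 0.012 -0.009  4.158] rows 5 each [ 0.002 -0.002  0.832]
```

carry_out --pt "-0.048 -0.022 0 0 0 0.8 0" --pt "0 0 0 0 0 0.9 0" --pt "0 0 0 0 0 0.9 0" --pt "0 0 0 0 0 0.8 0" --pt "0 0 0 0 0 0.5 0"

```text
t: 18.3
tcp_pos: [592.0, -329.9, 39.7]
tool_rot: [[0.239, 0.971, -0.001], [0.971, -0.239, 0.0], [0.0, -0.001, -1.0]]
ft_force: [0.2, 0.9, -1.7]
finger_gap: 0.203
gripper_force: 59.5
```

carry_out --pt "0 0 0 0 0 0.15 0" --pt "0 0 0 0 0 0.1 0" --pt "0 0 0 0 0 0 0" --pt "0 0 0 0 0 0 0"

```text
t: 18.7
tcp_pos: [594.0, -332.7, 35.1]
tool_rot: [[0.24, 0.971, 0.006], [0.971, -0.24, -0.004], [-0.002, 0.006, -1.0]]
ft_force: [-0.5, -0.3, -1.5]
finger_gap: 0.197
gripper_force: 59.5
```

carry_out --pt "0 0 0 0 0 0.08 0" --pt "0 0 0 0 0 0.05 0" --pt "0 0 0 0 0 0 0"

```text
t: 19.0
tcp_pos: [593.2, -332.6, 28.0]
tool_rot: [[0.241, 0.971, 0.003], [0.971, -0.241, -0.003], [-0.002, 0.004, -1.0]]
ft_force: [-1.2, -0.1, -1.2]
finger_gap: 0.202
gripper_force: 59.6
```

carry_out --pt "0 0 0 0 0 0.03 0" --pt "0 0 0 0 0 0.0 0" --pt "0 0 0 0 0 0 0"

```text
t: 19.3
tcp_pos: [593.4, -332.7, 27.9]
tool_rot: [[0.241, 0.971, 0.004], [0.971, -0.241, -0.003], [-0.002, 0.004, -1.0]]
ft_force: [-2.4, 1.4, 5.4]
finger_gap: 0.202
gripper_force: 60.3
```

carry_out --pt "0 0 0 0 0 0 1" --pt "0 0 0 0 0 0 1" --pt "0 0 0 0 0 0 1" --pt "0 0 0 0 0 0 1" --pt "0 0 0 0 0 0 1"

```text
t: 19.8
tcp_pos: [593.2, -332.5, 26.7]
tool_rot: [[0.24, 0.971, 0.003], [0.971, -0.24, -0.003], [-0.002, 0.004, -1.0]]
ft_force: [-0.7, -0.5, -0.2]
finger_gap: 0.993
gripper_force: 0.0
```

carry_out --pt "0 0 0 0 0 -0.3 1" --pt "0 0 0 0 0 -1 1" --pt "0 0 0 0 0 -1 1" --pt "0 0 0 0 0 -1 1" --pt "0 0 0 0 0 -1 1"

```text
t: 20.3
tcp_pos: [592.6, -332.0, 201.8]
tool_rot: [[0.24, 0.971, 0.004], [0.971, -0.24, -0.003], [-0.002, 0.005, -1.0]]
ft_force: [0.5, -0.1, -0.2]
finger_gap: 1.002
gripper_force: 0.0
```

carry_out --pt "0 0 0.951 0 0 0 1" --pt "0 0 0.951 0 0 0 1" --pt "0 0 0.951 0 0 0 1" --pt "0 0 0.951 0 0 0 1" --pt "0 0 0.951 0 0 0 1"

```text
t: 20.8
tcp_pos: [592.7, -332.1, 200.1]
tool_rot: [[0.586, 0.81, 0.004], [0.81, -0.586, -0.003], [-0.0, 0.005, -1.0]]
ft_force: [0.4, -0.1, -0.2]
finger_gap: 0.999
gripper_force: 0.0
```

carry_out --pt "0 0 0.951 0 0 0 1" --pt "0 0 0.951 0 0 0 1" --pt "0 0 0.951 0 0 0 1" --pt "0 0 0.951 0 0 0 1" --pt "0 0 0.951 0 0 0 1"

```text
t: 21.3
tcp_pos: [592.7, -332.1, 200.1]
tool_rot: [[0.845, 0.535, 0.004], [0.535, -0.845, -0.003], [0.002, 0.005, -1.0]]
ft_force: [0.1, -0.9, 0.4]
finger_gap: 1.005
gripper_force: 0.0
```

carry_out --pt "0 0 0.951 0 0 0 1" --pt "0 0 0.951 0 0 0 1" --pt "0 0 0.951 0 0 0 1" --pt "0 0 0.951 0 0 0 1" --pt "0 0 0.951 0 0 0 1"

```text
t: 21.8
tcp_pos: [592.7, -332.1, 200.0]
tool_rot: [[0.983, 0.183, 0.004], [0.183, -0.983, -0.003], [0.004, 0.004, -1.0]]
ft_force: [-0.9, 0.3, 0.2]
finger_gap: 0.998
gripper_force: 0.0
```

carry_out --pt "0 0 0 -0.884 -0.279 0 1" --pt "0 0 0 -0.884 -0.279 0 1" --pt "0 0 0 -0.884 -0.279 0 1" --pt "0 0 0 -0.884 -0.279 0 0.3" --pt "0 0 0 -0.884 -0.279 0 0.3"

```text
t: 22.3
tcp_pos: [407.2, -309.8, 199.3]
tool_rot: [[0.983, 0.186, 0.004], [0.186, -0.983, -0.004], [0.004, 0.004, -1.0]]
ft_force: [-0.7, 0.5, 1.1]
finger_gap: 0.693
gripper_force: 0.0
```

carry_out --pt "0 0 0 0 0 0 0.3" --pt "0 0 0 0 0 0 0.3" --pt "0 0 0 0 0 0 0.3"

```text
t: 22.6
tcp_pos: [409.4, -310.3, 199.0]
tool_rot: [[0.983, 0.186, 0.005], [0.186, -0.983, -0.003], [0.004, 0.004, -1.0]]
ft_force: [0.0, 0.5, 0.4]
finger_gap: 0.297
gripper_force: 0.0
```

Run:
```python
from bench import *
from h import *
from plan import *
show()
f=grab_frame("wrist");cv2.imwrite("pics/w7.png",f["image"][...,::-1]);pickle.dump(f,open("w7.pkl","wb"))
r=regions_of("rack","wrist");s=regions_of("slide0","wrist");pickle.dump((r,s),open("w7r.pkl","wb"))
print([(round(q["score"],2),np.round(q["pixel"]),q["mask"].sum()) for q in r],[(round(q["score"],2),np.round(q["pixel"]),q["mask"].sum()) for q in s])
```

```text
t 22.6 tcp [ 409.4 -310.3  199. ] yawY -79.27 Rz [ 0.005 -0.003 -1.   ] q6 38.0 gap 0.297 F [0.  0.5 0.4] gf 0.0
[(0.68, array([173., 321.]), np.int64(7050))] [(0.91, array([185., 358.]), np.int64(308)), (0.77, array([183., 386.]), np.int64(426)), (0.66, array([188., 258.]), np.int64(453)), (0.65, array([186., 291.]), np.int64(319)), (0.45, array([189., 328.]), np.int64(120))]
```

View pics/w7.png

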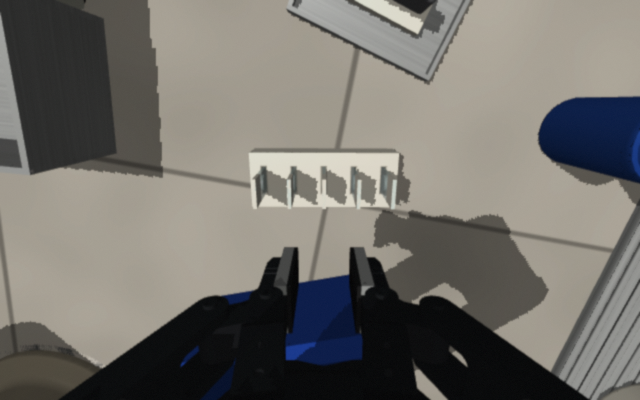

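```bash
cat >> h.py <<'E'
def rackboxes(p,ys=(-60,-30,0,30,60)): return [box(p,56,148,0,32)]+[box(p,26,3,6,82,0,y) for y in ys]
E
python3 - <<'E'
from h import *
from plan import *
f=pickle.load(open("w7.pkl","rb"));r,s=pickle.load(open("w7r.pkl","rb"))
m=r[0]["mask"].copy()
for q in s: m|=q["mask"]
m=cv2.morphologyEx(m.astype(np.uint8),cv2.MORPH_CLOSE,np.ones((15,15))).astype(float)
p,e=fit([(f,m)],rackboxes,np.array([409,-311,.187]));print(p,np.degrees(p[2]),e)
g=cv2.cvtColor(f["image"],cv2.COLOR_RGB2GRAY).astype(int)
for y in(-60,-30,0,30,60):
    print(y,np.round(proj(f,[box(p,0,0,82,82,13,y)[0],box(p,0,0,82,82,-13,y)[0],box(p,0,0,32,32,0,y)[0]]),1).tolist())
print("row203",g[203,246:402].tolist())
for c in(270,305,340,375): print(c,g[143:156,c].tolist(),g[200:214,c].tolist())
E
```

```text
[ 4.13290085e+02 -3.10204135e+02  1.87281631e-01] 10.730447012040985 0.018814235312164442
-60 [[394.3, 178.9], [392.3, 207.8], [382.7, 179.7]]
-30 [[359.0, 178.9], [358.0, 207.9], [353.1, 179.8]]
0 [[323.7, 179.0], [323.7, 208.0], [323.5, 179.8]]
30 [[288.4, 179.0], [289.4, 208.0], [293.8, 179.9]]
60 [[253.0, 179.1], [255.0, 208.1], [264.2, 179.9]]
row203 [163, 163, 162, 163, 163, 173, 201, 214, 215, 208, 170, 103, 76, 112, 176, 209, 215, 215, 215, 215, 215, 216, 216, 215, 215, 216, 216, 216, 215, 215, 216, 216, 215, 214, 212, 206, 203, 189, 146, 123, 130, 165, 199, 207, 193, 135, 129, 192, 213, 216, 215, 216, 215, 215, 215, 214, 214, 215, 215, 215, 215, 215, 214, 214, 207, 180, 153, 129, 122, 124, 126, 151, 201, 214, 215, 214, 215, 213, 213, 214, 215, 215, 215, 214, 214, 215, 215, 215, 215, 214, 212, 204, 193, 166, 155, 153, 149, 132, 145, 191, 210, 213, 214, 214, 213, 214, 213, 209, 186, 143, 155, 199, 208, 209, 211, 213, 214, 214, 214, 211, 203, 201, 200, 191, 158, 127, 126, 143, 155, 199, 214, 214, 213, 214, 214, 214, 214, 214, 214, 212, 201, 171, 129, 114, 130, 176, 201, 205, 195, 149, 104, 92, 103, 130, 149, 162]
270 [155, 155, 156, 156, 147, 126, 111, 111, 122, 163, 207, 219, 219] [216, 215, 215, 215, 215, 212, 196, 172, 163, 162, 162, 161, 162, 161]
305 [152, 154, 154, 153, 145, 124, 110, 109, 115, 151, 204, 217, 218] [204, 213, 215, 215, 215, 213, 203, 174, 162, 163, 162, 161, 162, 161]
340 [123, 126, 131, 134, 133, 123, 112, 110, 111, 146, 202, 217, 217] [118, 118, 124, 155, 201, 212, 202, 172, 158, 158, 158, 157, 158, 158]
375 [163, 163, 163, 163, 156, 135, 115, 108, 113, 140, 187, 209, 215] [150, 164, 191, 199, 204, 208, 193, 137, 108, 114, 131, 149, 156, 159]
```

```bash
python3 -c "
from plan import *
plan(402.1,-251.2,100,-79.27)"
```

```text
turn [ 0.039 -0.037  0.003] rows 1 each [ 0.039 -0.037  0.003]
shift [ 0.095 -1.482  2.457] rows 3 each [ 0.032 -0.494  0.819]
```

carry_out --pt "0.039 -0.037 0 0.045 -0.74 0 0.2" --pt "0 0 0 0.05 -0.742 0 0.2" --pt "0 0 0 0 0 0.9 0.2" --pt "0 0 0 0 0 0.9 0.2" --pt "0 0 0 0 0 0.657 0.2" --force 30

```text
t: 23.25
tcp_pos: [401.3, -250.4, 97.7]
tool_rot: [[0.982, 0.187, -0.002], [0.187, -0.982, 0.001], [-0.001, -0.001, -1.0]]
ft_force: [0.0, 0.1, 0.5]
finger_gap: 0.2
gripper_force: 0.0
```

carry_out --pt "0 0 0 0 0 0 0.2" --pt "0 0 0 0 0 0 0.2"

```text
t: 23.45
tcp_pos: [401.8, -251.3, 100.4]
tool_rot: [[0.983, 0.186, -0.0], [0.186, -0.983, 0.0], [-0.0, -0.0, -1.0]]
ft_force: [0.0, 0.9, 1.6]
finger_gap: 0.203
gripper_force: 0.0
```

Run:
```python
from plan import *
show();plan(402.1,-251.2,58,-79.27)
from bench import *
from h import *
f=grab_frame("wrist");cv2.imwrite("pics/w8.png",f["image"][...,::-1])
s=regions_of("slide0","wrist");print([(round(q["score"],2),np.round(q["pixel"]),q["mask"].sum()) for q in s])
p=(413.3,-310.2,.1873)
for y in(30,60): print(proj(f,[box(p,0,0,82,82,13,y)[0],box(p,0,0,82,82,-13,y)[0]]))
```

```text
t 23.45 tcp [ 401.8 -251.3  100.4] yawY -79.28 Rz [-0.  0. -1.] q6 42.8 gap 0.203 F [0.  0.9 1.6] gf 0.0
turn [-0.002  0.004 -0.001] rows 0 each [-0.002  0.004 -0.001]
shift [ 0.008 -0.     1.061] rows 2 each [ 0.004 -0.     0.531]
[(0.9, array([232., 467.]), np.int64(1879)), (0.82, array([235., 420.]), np.int64(1377)), (0.81, array([236., 325.]), np.int64(400)), (0.79, array([232., 515.]), np.int64(2284)), (0.6, array([232., 371.]), np.int64(854))]
[[377.9501988  227.08233036]
 [375.58100764 268.63500997]]
[[323.81252516 227.10604893]
 [323.81748731 268.65771169]]
```

View pics/w8.png

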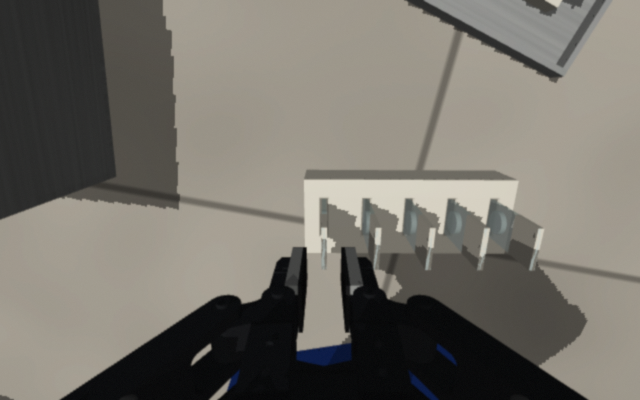

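carry_out --pt "0 0 0 0 0 0.4 0.2" --pt "0 0 0 0 0 0.4 0.2" --pt "0 0 0 0 0 0.26 0.2" --pt "0 0 0 0 0 0 0.2" --pt "0 0 0 0 0 0 0"

```text
t: 24.05
tcp_pos: [401.8, -251.5, 58.4]
tool_rot: [[0.983, 0.186, 0.001], [0.186, -0.983, -0.001], [0.001, 0.001, -1.0]]
ft_force: [0.1, 0.2, 1.0]
finger_gap: 0.044
gripper_force: 0.0
```

carry_out --pt "0 0 0 0 0 0 0" --pt "0 0 0 0 0 0 0" --pt "0 0 0 0 0 0 0"

```text
t: 24.35
tcp_pos: [401.9, -251.6, 58.5]
tool_rot: [[0.983, 0.186, 0.001], [0.186, -0.983, -0.001], [0.001, 0.001, -1.0]]
ft_force: [0.1, -0.7, 4.4]
finger_gap: 0.029
gripper_force: 35.5
```

carry_out --pt "0 0 0 0 0 -0.3 0" --pt "0 0 0 0 0 -0.5 0" --pt "0 0 0 0 0 -0.8 0" --pt "0 0 0 0 0 -1 0" --pt "0 0 0 0 0 -0.7 0"

```text
t: 24.85
tcp_pos: [401.6, -251.3, 192.9]
tool_rot: [[0.983, 0.186, 0.002], [0.186, -0.983, -0.002], [0.002, 0.002, -1.0]]
ft_force: [0.1, 0.6, 0.3]
finger_gap: 0.023
gripper_force: 34.8
```

Run:
```python
from plan import *
show();plan(455,-35,195,-79.27)
from bench import *
from h import *
f=grab_frame("wrist")
s=regions_of("slide0","wrist");print([(round(q["score"],2),np.round(q["pixel"]),q["mask"].sum()) for q in s])
```

```text
t 24.85 tcp [ 401.6 -251.3  192.9] yawY -79.29 Rz [ 0.002 -0.002 -1.   ] q6 42.8 gap 0.023 F [0.1 0.6 0.3] gf 34.8
turn [ 0.027 -0.023 -0.005] rows 1 each [ 0.027 -0.023 -0.005]
shift [ 2.319 -5.065 -0.052] rows 6 each [ 0.386 -0.844 -0.009]
[(0.94, array([191., 390.]), np.int64(416)), (0.9, array([189., 424.]), np.int64(570)), (0.85, array([192., 355.]), np.int64(340)), (0.83, array([193., 457.]), np.int64(804)), (0.69, array([265., 324.]), np.int64(665))]
```

carry_out --pt "0.027 -0.023 0 0.386 -0.844 0 0" --pt "0 0 0 0.386 -0.844 0 0" --pt "0 0 0 0.386 -0.844 0 0" --pt "0 0 0 0.386 -0.844 0 0" --pt "0 0 0 0.386 -0.844 0 0"

```text
t: 25.45
tcp_pos: [445.6, -69.4, 189.3]
tool_rot: [[0.983, 0.186, -0.003], [0.186, -0.983, 0.002], [-0.003, -0.003, -1.0]]
ft_force: [-0.8, -0.7, -0.1]
finger_gap: 0.028
gripper_force: 34.8
```

carry_out --pt "0 0 0 0.386 -0.844 0 0" --pt "0 0 0 0 0 0 0" --pt "0 0 0 0 0 0 0"

```text
t: 25.75
tcp_pos: [454.4, -34.4, 189.2]
tool_rot: [[0.982, 0.188, -0.003], [0.188, -0.982, 0.002], [-0.003, -0.002, -1.0]]
ft_force: [0.1, -1.2, 0.7]
finger_gap: 0.024
gripper_force: 34.8
```

Run:
```python
from plan import *
show();plan(454,-36,72,-79.27)
from bench import *
from h import *
f=grab_frame("wrist");cv2.imwrite("pics/w9.png",f["image"][...,::-1])
for n in("slide0","chip0"):
    s=regions_of(n,"wrist");print([(round(q["score"],2),np.round(q["pixel"]),q["mask"].sum()) for q in s])
```

```text
t 25.75 tcp [454.4 -34.4 189.2] yawY -79.19 Rz [-0.003  0.002 -1.   ] q6 70.2 gap 0.024 F [ 0.1 -1.2  0.7] gf 34.8
turn [-0.027  0.039  0.017] rows 1 each [-0.027  0.039  0.017]
shift [-0.018  0.036  2.931] rows 4 each [-0.005  0.009  0.733]
[(0.93, array([283., 561.]), np.int64(1148)), (0.93, array([262., 322.]), np.int64(645)), (0.84, array([280., 619.]), np.int64(1158)), (0.63, array([266., 633.]), np.int64(280)), (0.57, array([285., 596.]), np.int64(1163))]
[(0.82, array([145., 198.]), np.int64(287)), (0.77, array([150., 330.]), np.int64(210)), (0.73, array([166., 322.]), np.int64(291)), (0.7, array([134., 260.]), np.int64(293))]
```

View pics/w9.png

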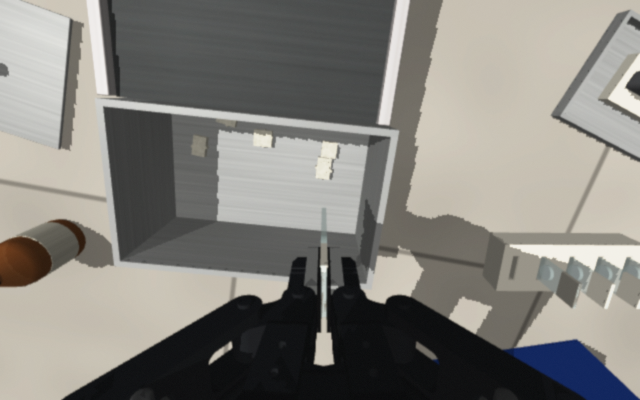

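carry_out --pt "-0.027 0.039 0 0 0.03 0.8 0" --pt "0 0 0 0 0 0.8 0" --pt "0 0 0 0 0 0.8 0" --pt "0 0 0 0 0 0.5 0" --pt "0 0 0 0 0 0.1 0"

```text
t: 26.4
tcp_pos: [453.1, -36.8, 67.0]
tool_rot: [[0.983, 0.184, -0.004], [0.184, -0.983, 0.001], [-0.004, -0.002, -1.0]]
ft_force: [0.1, 0.3, -0.2]
finger_gap: 0.028
gripper_force: 34.8
```

carry_out --pt "0 0 0 0 0 0 0.35" --pt "0 0 0 0 0 0 0.35" --pt "0 0 0 0 0 0 0.35" --pt "0 0 0 0 0 0 0.35"

```text
t: 26.8
tcp_pos: [455.6, -36.2, 70.7]
tool_rot: [[0.983, 0.186, 0.003], [0.186, -0.983, -0.0], [0.003, 0.001, -1.0]]
ft_force: [-0.1, 0.2, -0.1]
finger_gap: 0.349
gripper_force: 0.0
```

carry_out --pt "0 0 0 0 0 -0.8 0.35" --pt "0 0 0 0 0 -0.8 0.35" --pt "0 0 0 0 0 -0.8 0.35" --pt "0 0 0 0 0 -0.8 0.2" --pt "0 0 0 0 0 0 0.2"

```text
t: 27.3
tcp_pos: [456.9, -36.3, 203.3]
tool_rot: [[0.983, 0.186, 0.011], [0.186, -0.983, -0.001], [0.01, 0.003, -1.0]]
ft_force: [0.9, 1.0, -0.4]
finger_gap: 0.201
gripper_force: 0.0
```

Run:
```python
from plan import *
show();plan(407.7,-280.7,190,-79.27);
from bench import *
from h import *
f=grab_frame("wrist");pickle.dump(f,open("w10.pkl","wb"));cv2.imwrite("pics/w10.png",f["image"][...,::-1])
for n in("slide0",):
    s=regions_of(n,"wrist");print([(round(q["score"],2),np.round(q["pixel"]),q["mask"].sum()) for q in s])
```

```text
t 27.3 tcp [456.9 -36.3 203.3] yawY -79.29 Rz [ 0.011 -0.001 -1.   ] q6 70.1 gap 0.201 F [ 0.9  1.  -0.4] gf 0.0
turn [ 0.042 -0.129 -0.004] rows 1 each [ 0.042 -0.129 -0.004]
shift [-2.346  5.773  0.332] rows 7 each [-0.335  0.825  0.047]
[(0.93, array([269., 629.]), np.int64(562)), (0.73, array([220., 338.]), np.int64(1592)), (0.71, array([280., 545.]), np.int64(1055)), (0.57, array([276., 608.]), np.int64(1067))]
```

carry_out --pt "0 0 0 -0.335 0.825 0 0.2" --pt "0 0 0 -0.335 0.825 0 0.2" --pt "0 0 0 -0.335 0.825 0 0.2" --pt "0 0 0 -0.335 0.825 0 0.2" --pt "0 0 0 -0.335 0.825 0 0.2"

```text
t: 27.9
tcp_pos: [418.7, -211.6, 196.1]
tool_rot: [[0.983, 0.186, -0.001], [0.186, -0.983, 0.001], [-0.001, -0.002, -1.0]]
ft_force: [0.6, 1.6, 0.2]
finger_gap: 0.2
gripper_force: 0.0
```

carry_out --pt "0 0 0 -0.335 0.825 0 0.2" --pt "0 0 0 -0.335 0.825 0 0.2" --pt "0 0 0 0 0 0.9 0.2" --pt "0 0 0 0 0 0.9 0.2" --pt "0 0 0 0 0 0.5 0.2"

```text
t: 28.4
tcp_pos: [403.7, -279.3, 100.8]
tool_rot: [[0.983, 0.185, -0.004], [0.185, -0.983, 0.004], [-0.003, -0.005, -1.0]]
ft_force: [-0.4, 0.1, -0.2]
finger_gap: 0.195
gripper_force: 0.0
```

carry_out --pt "0 0 0 0 0 0 0.2" --pt "0 0 0 0 0 0 0.2" --pt "0 0 0 0 0 0 0.2"

```text
t: 28.7
tcp_pos: [406.3, -280.8, 107.0]
tool_rot: [[0.983, 0.186, 0.003], [0.186, -0.983, -0.001], [0.003, 0.002, -1.0]]
ft_force: [1.3, -0.2, 0.1]
finger_gap: 0.203
gripper_force: 0.0
```

Run:
```python
from plan import *
show();plan(407.7,-280.7,58,-79.27);
from bench import *
from h import *
f=grab_frame("wrist")
s=regions_of("slide0","wrist");print([(round(q["score"],2),np.round(q["pixel"]),q["mask"].sum()) for q in s])
p=(413.3,-310.2,.1873)
for y in(0,30): print(proj(f,[box(p,0,0,82,82,0,y)[0]]))
```

```text
t 28.7 tcp [ 406.3 -280.8  107. ] yawY -79.29 Rz [ 0.003 -0.001 -1.   ] q6 40.3 gap 0.203 F [ 1.3 -0.2  0.1] gf 0.0
turn [ 0.022 -0.033 -0.003] rows 1 each [ 0.022 -0.033 -0.003]
shift [0.035 0.003 1.224] rows 2 each [0.017 0.002 0.612]
[(0.94, array([225., 462.]), np.int64(1707)), (0.83, array([228., 322.]), np.int64(413)), (0.75, array([229., 375.]), np.int64(740)), (0.71, array([227., 417.]), np.int64(1253))]
[[375.1641885  241.72935484]]
[[323.93283614 241.80052487]]
```

carry_out --pt "0.022 -0.033 0 0.035 0 0.4 0.2" --pt "0 0 0 0 0 0.4 0.2" --pt "0 0 0 0 0 0.3 0.2" --pt "0 0 0 0 0 0.12 0.2" --pt "0 0 0 0 0 0 0.1"

```text
t: 29.3
tcp_pos: [406.7, -279.8, 55.8]
tool_rot: [[0.983, 0.186, -0.003], [0.186, -0.983, 0.003], [-0.003, -0.003, -1.0]]
ft_force: [-0.4, 0.5, 0.2]
finger_gap: 0.099
gripper_force: 0.0
```

carry_out --pt "0 0 0 0 0 0 0" --pt "0 0 0 0 0 0 0" --pt "0 0 0 0 0 0 0" --pt "0 0 0 0 0 0 0"

```text
t: 29.7
tcp_pos: [407.2, -280.3, 57.1]
tool_rot: [[0.983, 0.186, -0.001], [0.186, -0.983, 0.001], [-0.001, -0.001, -1.0]]
ft_force: [-0.5, -0.1, -0.6]
finger_gap: 0.024
gripper_force: 35.3
```

carry_out --pt "0 0 0 0 0 -0.3 0" --pt "0 0 0 0 0 -0.5 0" --pt "0 0 0 0 0 -0.8 0" --pt "0 0 0 0 0 -1 0" --pt "0 0 0 0 0 -0.9 0"

```text
t: 30.2
tcp_pos: [407.2, -280.2, 199.6]
tool_rot: [[0.983, 0.186, -0.001], [0.186, -0.983, 0.001], [-0.001, -0.001, -1.0]]
ft_force: [0.4, 0.1, -0.4]
finger_gap: 0.027
gripper_force: 35.3
```

carry_out --pt "0 0 0 0.297 -0.8185 0 0" --pt "0 0 0 0.297 -0.8185 0 0" --pt "0 0 0 0.297 -0.8185 0 0" --pt "0 0 0 0.297 -0.8185 0 0" --pt "0 0 0 0.297 -0.8185 0 0"

```text
t: 30.7
tcp_pos: [435.2, -107.1, 198.1]
tool_rot: [[0.983, 0.185, -0.001], [0.185, -0.983, 0.001], [-0.0, -0.001, -1.0]]
ft_force: [0.8, 0.2, 0.6]
finger_gap: 0.031
gripper_force: 35.3
```

carry_out --pt "0 0 0 0.297 -0.8185 0 0" --pt "0 0 0 0.297 -0.8185 0 0" --pt "0 0 0 0.297 -0.8185 0 0" --pt "0 0 0 0 0 0 0" --pt "0 0 0 0 0 0 0"

```text
t: 31.2
tcp_pos: [452.0, -4.9, 197.9]
tool_rot: [[0.982, 0.187, -0.001], [0.187, -0.982, 0.001], [-0.001, -0.001, -1.0]]
ft_force: [-0.8, -0.4, -0.1]
finger_gap: 0.031
gripper_force: 35.3
```

```bash
cat > chk.py <<'E'
import sys
from plan import *
from bench import *
from h import *
show();plan(*map(float,sys.argv[1:5]))
f=grab_frame("wrist")
s=regions_of("slide0","wrist");print([(round(q["score"],2),np.round(q["pixel"]).astype(int).tolist(),int(q["mask"].sum())) for q in s])
p=(413.3,-310.2,.1873)
print([np.round(proj(f,[box(p,0,0,82,82,0,y)[0]])[0]).tolist() for y in(-60,-30,0,30,60)])
E
python3 chk.py 451.6 -5.7 72 -79.27
```

```text
t 31.2 tcp [452.   -4.9 197.9] yawY -79.2 Rz [-0.001  0.001 -1.   ] q6 73.9 gap 0.031 F [-0.8 -0.4 -0.1] gf 35.3
turn [-0.016  0.01   0.016] rows 0 each [-0.016  0.01   0.016]
shift [-0.015  0.018  3.147] rows 4 each [-0.004  0.005  0.787]
[(0.9, [282, 611], 1304), (0.79, [263, 324], 723), (0.75, [221, 372], 1627), (0.73, [268, 633], 443), (0.19, [96, 631], 486)]
[[694.0, 293.0], [662.0, 293.0], [631.0, 293.0], [599.0, 293.0], [568.0, 293.0]]
```

carry_out --pt "0 0 0 0 0 0.8 0" --pt "0 0 0 0 0 0.8 0" --pt "0 0 0 0 0 0.8 0" --pt "0 0 0 0 0 0.5 0" --pt "0 0 0 0 0 0.15 0"

```text
t: 31.8
tcp_pos: [450.3, -6.0, 72.8]
tool_rot: [[0.983, 0.184, -0.006], [0.184, -0.983, 0.002], [-0.006, -0.003, -1.0]]
ft_force: [-0.2, -0.1, 0.3]
finger_gap: 0.027
gripper_force: 35.3
```

carry_out --pt "0 0 0 0 0 0 0" --pt "0 0 0 0 0 0 0.35" --pt "0 0 0 0 0 0 0.35" --pt "0 0 0 0 0 0 0.35" --pt "0 0 0 0 0 0 0.35"

```text
t: 32.3
tcp_pos: [452.2, -5.2, 75.7]
tool_rot: [[0.983, 0.186, -0.001], [0.186, -0.983, 0.001], [-0.0, -0.001, -1.0]]
ft_force: [-1.3, 0.3, 0.3]
finger_gap: 0.351
gripper_force: 0.0
```

carry_out --pt "0 0 0 0 0 -0.7 0.35" --pt "0 0 0 0 0 -0.8 0.35" --pt "0 0 0 0 0 -0.8 0.35" --pt "0 0 0 0 0 -0.75 0.2" --pt "0 0 0 0 0 0 0.2"

```text
t: 32.8
tcp_pos: [453.9, -5.5, 202.0]
tool_rot: [[0.983, 0.186, 0.007], [0.186, -0.983, 0.001], [0.007, 0.001, -1.0]]
ft_force: [-0.3, -0.4, 0.6]
finger_gap: 0.2
gripper_force: 0.0
```

carry_out --pt "0 0 0 -0.2635 0.813 0 0.2" --pt "0 0 0 -0.2635 0.813 0 0.2" --pt "0 0 0 -0.2635 0.813 0 0.2" --pt "0 0 0 -0.2635 0.813 0 0.2" --pt "0 0 0 -0.2635 0.813 0 0.2"

```text
t: 33.3
tcp_pos: [429.9, -176.1, 196.2]
tool_rot: [[0.983, 0.186, -0.002], [0.186, -0.983, 0.002], [-0.002, -0.002, -1.0]]
ft_force: [1.4, -0.6, 0.5]
finger_gap: 0.202
gripper_force: 0.0
```

carry_out --pt "0 0 0 -0.2635 0.813 0 0.2" --pt "0 0 0 -0.2635 0.813 0 0.2" --pt "0 0 0 -0.2635 0.813 0 0.2" --pt "0 0 0 -0.2635 0.813 0 0.2" --pt "0 0 0 0 0 0 0.2"

```text
t: 33.8
tcp_pos: [412.0, -313.4, 195.4]
tool_rot: [[0.983, 0.182, -0.003], [0.182, -0.983, 0.002], [-0.003, -0.002, -1.0]]
ft_force: [0.3, 1.3, 0.2]
finger_gap: 0.199
gripper_force: 0.0
```

carry_out --pt "0 0 0 0 0 0.8 0.2" --pt "0 0 0 0 0 0.8 0.2" --pt "0 0 0 0 0 0.6 0.2" --pt "0 0 0 0 0 0 0.2" --pt "0 0 0 0 0 0 0.2"

```text
t: 34.3
tcp_pos: [413.1, -310.0, 109.0]
tool_rot: [[0.983, 0.186, -0.002], [0.186, -0.983, 0.002], [-0.002, -0.002, -1.0]]
ft_force: [0.3, -0.5, 0.7]
finger_gap: 0.203
gripper_force: 0.0
```

```bash
python3 chk.py 413.3 -310.2 58 -79.27
```

```text
t 34.3 tcp [ 413.1 -310.   109. ] yawY -79.27 Rz [-0.002  0.002 -1.   ] q6 38.3 gap 0.203 F [ 0.3 -0.5  0.7] gf 0.0
turn [-0.028  0.022 -0.   ] rows 1 each [-0.028  0.022 -0.   ]
shift [0.003 0.006 1.274] rows 2 each [0.002 0.003 0.637]
[(0.89, [226, 372], 746)]
[[426.0, 242.0], [375.0, 242.0], [324.0, 242.0], [274.0, 242.0], [223.0, 242.0]]
```

```bash
python3 chk.py 413.3 -310.2 58 -79.27; python3 chk.py 413.3 -310.2 58 -79.27; python3 -c "
from bench import *
f=grab_frame('wrist');import cv2
cv2.imwrite('pics/w11.png',f['image'][...,::-1]);g=f['image'].mean(2).astype(int);print(g[262,300:450:1].tolist())"
```

```text
t 34.4 tcp [ 413.8 -310.8  110.5] yawY -79.28 Rz [ 0. -0. -1.] q6 38.3 gap 0.199 F [-0.2 -0.8 -0.6] gf 0.0
turn [ 0.006 -0.004 -0.002] rows 0 each [ 0.006 -0.004 -0.002]
shift [-0.01  -0.017  1.313] rows 2 each [-0.005 -0.008  0.656]
[(0.97, [225, 371], 776), (0.76, [224, 414], 1205), (0.56, [232, 327], 342)]
[[423.0, 242.0], [373.0, 242.0], [323.0, 242.0], [272.0, 242.0], [222.0, 242.0]]
t 34.5 tcp [ 413.7 -310.9  110.4] yawY -79.29 Rz [ 0. -0. -1.] q6 38.3 gap 0.2 F [0.3 0.1 0.1] gf 0.0
turn [ 0.007 -0.004 -0.004] rows 0 each [ 0.007 -0.004 -0.004]
shift [-0.007 -0.018  1.31 ] rows 2 each [-0.004 -0.009  0.655]
[(0.6, [232, 323], 375), (0.58, [226, 368], 803), (0.56, [226, 413], 1166), (0.22, [4, 440], 419)]
[[423.0, 242.0], [373.0, 242.0], [323.0, 242.0], [272.0, 242.0], [222.0, 242.0]]
[53, 27, 9, 10, 9, 8, 45, 104, 139, 146, 146, 147, 147, 147, 147, 147, 145, 138, 124, 112, 113, 124, 124, 123, 124, 129, 138, 141, 144, 143, 143, 144, 144, 143, 143, 143, 142, 143, 145, 136, 101, 45, 12, 9, 8, 10, 26, 53, 62, 63, 62, 64, 63, 64, 62, 64, 63, 58, 37, 17, 9, 10, 8, 8, 9, 6, 7, 11, 10, 12, 32, 78, 120, 130, 133, 132, 133, 135, 127, 104, 82, 75, 76, 76, 76, 76, 74, 76, 75, 75, 75, 75, 74, 74, 74, 75, 74, 74, 74, 73, 73, 74, 73, 74, 74, 74, 73, 73, 72, 73, 72, 72, 73, 73, 73, 73, 73, 73, 76, 89, 106, 111, 109, 113, 110, 84, 71, 71, 72, 71, 73, 72, 72, 71, 71, 72, 72, 70, 70, 72, 70, 70, 71, 70, 70, 71, 70, 70, 70, 71]
```

carry_out --pt "0 0 0 0 -0.01 0.4 0.2" --pt "0 0 0 0 0 0.4 0.2" --pt "0 0 0 0 0 0.35 0.2" --pt "0 0 0 0 0 0.15 0.2" --pt "0 0 0 0 0 0 0.1"

```text
t: 35.15
tcp_pos: [412.4, -309.6, 55.8]
tool_rot: [[0.983, 0.186, -0.003], [0.186, -0.983, 0.003], [-0.003, -0.003, -1.0]]
ft_force: [-0.2, 0.8, -0.2]
finger_gap: 0.105
gripper_force: 0.0
```

carry_out --pt "0 0 0 0 0 0 0" --pt "0 0 0 0 0 0 0" --pt "0 0 0 0 0 0 0" --pt "0 0 0 0 0 0 0"

```text
t: 35.55
tcp_pos: [413.0, -310.1, 57.1]
tool_rot: [[0.983, 0.186, -0.001], [0.186, -0.983, 0.001], [-0.001, -0.001, -1.0]]
ft_force: [-0.3, -0.8, -1.4]
finger_gap: 0.03
gripper_force: 35.3
```

carry_out --pt "0 0 0 0 0 -0.3 0" --pt "0 0 0 0 0 -0.5 0" --pt "0 0 0 0 0 -0.8 0" --pt "0 0 0 0 0 -1 0" --pt "0 0 0 0 0 -0.9 0"

```text
t: 36.05
tcp_pos: [413.1, -310.1, 199.6]
tool_rot: [[0.983, 0.186, -0.001], [0.186, -0.983, 0.001], [-0.001, -0.001, -1.0]]
ft_force: [-0.2, 0.0, 0.7]
finger_gap: 0.026
gripper_force: 35.3
```

carry_out --pt "0 0 0 0.244 -0.818 0 0" --pt "0 0 0 0.244 -0.818 0 0" --pt "0 0 0 0.244 -0.818 0 0" --pt "0 0 0 0.244 -0.818 0 0" --pt "0 0 0 0.244 -0.818 0 0"

```text
t: 36.55
tcp_pos: [430.6, -139.0, 198.1]
tool_rot: [[0.983, 0.186, -0.001], [0.186, -0.983, 0.001], [-0.0, -0.001, -1.0]]
ft_force: [0.5, -0.7, -0.2]
finger_gap: 0.03
gripper_force: 35.3
```

carry_out --pt "0 0 0 0.244 -0.818 0 0" --pt "0 0 0 0.244 -0.818 0 0" --pt "0 0 0 0.244 -0.818 0 0" --pt "0 0 0 0.244 -0.818 0 0" --pt "0 0 0 0.244 -0.818 0 0"

```text
t: 37.05
tcp_pos: [448.2, 30.9, 198.3]
tool_rot: [[0.983, 0.186, -0.0], [0.186, -0.983, 0.001], [-0.0, -0.002, -1.0]]
ft_force: [0.0, -0.0, -0.5]
finger_gap: 0.03
gripper_force: 35.3
```

carry_out --pt "0 0 0 0 0 0 0" --pt "0 0 0 0 0 0 0" --pt "0 0 0 0 0 0 0"

```text
t: 37.35
tcp_pos: [448.2, 28.8, 197.6]
tool_rot: [[0.983, 0.185, -0.001], [0.185, -0.983, 0.001], [-0.001, -0.001, -1.0]]
ft_force: [1.0, -0.0, -0.5]
finger_gap: 0.025
gripper_force: 35.3
```

```bash
python3 chk.py 448.6 29 75 -79.27
```

```text
t 37.35 tcp [448.2  28.8 197.6] yawY -79.34 Rz [-0.001  0.001 -1.   ] q6 78.3 gap 0.025 F [ 1.  -0.  -0.5] gf 35.3
turn [-0.017  0.013 -0.015] rows 0 each [-0.017  0.013 -0.015]
shift [ 0.01  -0.004  3.065] rows 4 each [ 0.003 -0.001  0.766]
[(0.72, [266, 324], 670), (0.67, [176, 316], 1700), (0.64, [227, 403], 1734), (0.45, [151, 264], 242), (0.31, [263, 585], 5909)]
[[729.0, 295.0], [698.0, 295.0], [666.0, 295.0], [635.0, 295.0], [603.0, 295.0]]
```

carry_out --pt "0 0 0 0 0 0.8 0" --pt "0 0 0 0 0 0.8 0" --pt "0 0 0 0 0 0.8 0" --pt "0 0 0 0 0 0.5 0" --pt "0 0 0 0 0 0.12 0"

```text
t: 37.95
tcp_pos: [446.4, 28.9, 73.9]
tool_rot: [[0.983, 0.184, -0.007], [0.184, -0.983, 0.001], [-0.006, -0.003, -1.0]]
ft_force: [0.7, -0.1, -0.2]
finger_gap: 0.032
gripper_force: 35.3
```

carry_out --pt "0 0 0 0 0 0 0" --pt "0 0 0 0 0 0 0.35" --pt "0 0 0 0 0 0 0.35" --pt "0 0 0 0 0 0 0.35" --pt "0 0 0 0 0 0 0.35"

```text
t: 38.45
tcp_pos: [448.3, 29.7, 76.9]
tool_rot: [[0.983, 0.186, -0.001], [0.186, -0.983, 0.001], [-0.0, -0.002, -1.0]]
ft_force: [0.6, 0.7, -0.2]
finger_gap: 0.348
gripper_force: 0.0
```

carry_out --pt "0 0 0 0 0 -0.7 0.35" --pt "0 0 0 0 0 -0.8 0.35" --pt "0 0 0 0 0 -0.8 0.35" --pt "0 0 0 0 0 -0.75 0.2" --pt "0 0 0 0 0 0 0.2"

```text
t: 38.95
tcp_pos: [450.1, 29.5, 203.3]
tool_rot: [[0.983, 0.186, 0.007], [0.186, -0.983, 0.001], [0.007, -0.0, -1.0]]
ft_force: [0.5, 0.5, 1.1]
finger_gap: 0.198
gripper_force: 0.0
```

carry_out --pt "0 0 0 -0.2214 0.8105 0 0.2" --pt "0 0 0 -0.2214 0.8105 0 0.2" --pt "0 0 0 -0.2214 0.8105 0 0.2" --pt "0 0 0 -0.2214 0.8105 0 0.2" --pt "0 0 0 -0.2214 0.8105 0 0.2"

```text
t: 39.45
tcp_pos: [434.3, -139.2, 197.4]
tool_rot: [[0.983, 0.186, -0.002], [0.186, -0.983, 0.002], [-0.002, -0.002, -1.0]]
ft_force: [0.1, -0.8, 0.2]
finger_gap: 0.202
gripper_force: 0.0
```

carry_out --pt "0 0 0 -0.2214 0.8105 0 0.2" --pt "0 0 0 -0.2214 0.8105 0 0.2" --pt "0 0 0 -0.2214 0.8105 0 0.2" --pt "0 0 0 -0.2214 0.8105 0 0.2" --pt "0 0 0 -0.2214 0.8105 0 0.2"

```text
t: 39.95
tcp_pos: [420.9, -306.7, 197.1]
tool_rot: [[0.983, 0.186, -0.002], [0.186, -0.983, 0.002], [-0.002, -0.002, -1.0]]
ft_force: [0.3, 1.0, -0.0]
finger_gap: 0.201
gripper_force: 0.0
```

carry_out --pt "0 0 0 -0.2214 0.8105 0 0.2" --pt "0 0 0 0 0 0.8 0.2" --pt "0 0 0 0 0 0.8 0.2" --pt "0 0 0 0 0 0.6 0.2" --pt "0 0 0 0 0 0 0.2"

```text
t: 40.45
tcp_pos: [416.6, -337.2, 105.1]
tool_rot: [[0.983, 0.186, -0.008], [0.186, -0.983, 0.007], [-0.007, -0.009, -1.0]]
ft_force: [-0.6, 0.2, -0.2]
finger_gap: 0.202
gripper_force: 0.0
```

carry_out --pt "0 0 0 0 0 0 0.2" --pt "0 0 0 0 0 0 0.2"

```text
t: 40.65
tcp_pos: [419.3, -339.4, 111.7]
tool_rot: [[0.983, 0.186, 0.0], [0.186, -0.983, -0.001], [0.0, 0.001, -1.0]]
ft_force: [0.3, -0.8, 0.2]
finger_gap: 0.196
gripper_force: 0.0
```

```bash
python3 chk.py 418.9 -339.7 58 -79.27
```

```text
t 40.65 tcp [ 419.3 -339.4  111.7] yawY -79.29 Rz [ 0.    -0.001 -1.   ] q6 36.4 gap 0.196 F [ 0.3 -0.8  0.2] gf 0.0
turn [ 0.007 -0.003 -0.004] rows 0 each [ 0.007 -0.003 -0.004]
shift [-0.012  0.005  1.342] rows 2 each [-0.006  0.002  0.671]
[(0.87, [225, 369], 725), (0.74, [230, 325], 317)]
[[374.0, 241.0], [324.0, 241.0], [274.0, 241.0], [224.0, 241.0], [174.0, 241.0]]
```

carry_out --pt "0 0 0 -0.01 0 0.4 0.2" --pt "0 0 0 0 0 0.4 0.2" --pt "0 0 0 0 0 0.38 0.2" --pt "0 0 0 0 0 0.15 0.2" --pt "0 0 0 0 0 0 0.1"

```text
t: 41.25
tcp_pos: [417.8, -338.6, 56.0]
tool_rot: [[0.983, 0.186, -0.003], [0.186, -0.983, 0.002], [-0.002, -0.003, -1.0]]
ft_force: [1.0, 0.6, -0.1]
finger_gap: 0.099
gripper_force: 0.0
```

carry_out --pt "0 0 0 0 0 0 0" --pt "0 0 0 0 0 0 0" --pt "0 0 0 0 0 0 0" --pt "0 0 0 0 0 0 0"

```text
t: 41.65
tcp_pos: [418.2, -339.0, 57.0]
tool_rot: [[0.983, 0.186, -0.001], [0.186, -0.983, 0.001], [-0.001, -0.001, -1.0]]
ft_force: [-0.2, -0.4, -0.0]
finger_gap: 0.026
gripper_force: 35.3
```

carry_out --pt "0 0 0 0 0 -0.3 0" --pt "0 0 0 0 0 -0.5 0" --pt "0 0 0 0 0 -0.8 0" --pt "0 0 0 0 0 -1 0" --pt "0 0 0 0 0 -0.9 0"

```text
t: 42.15
tcp_pos: [418.3, -338.9, 199.6]
tool_rot: [[0.983, 0.186, -0.001], [0.186, -0.983, 0.001], [-0.001, -0.001, -1.0]]
ft_force: [0.2, -0.9, 0.3]
finger_gap: 0.028
gripper_force: 35.3
```

carry_out --pt "0 0 0 0.21 -0.8057 0 0" --pt "0 0 0 0.21 -0.8057 0 0" --pt "0 0 0 0.21 -0.8057 0 0" --pt "0 0 0 0.21 -0.8057 0 0" --pt "0 0 0 0.21 -0.8057 0 0"

```text
t: 42.65
tcp_pos: [429.5, -171.6, 198.0]
tool_rot: [[0.983, 0.186, -0.001], [0.186, -0.983, 0.001], [-0.001, -0.001, -1.0]]
ft_force: [0.4, -0.8, 0.0]
finger_gap: 0.029
gripper_force: 35.3
```

carry_out --pt "0 0 0 0.21 -0.8057 0 0" --pt "0 0 0 0.21 -0.8057 0 0" --pt "0 0 0 0.21 -0.8057 0 0" --pt "0 0 0 0.21 -0.8057 0 0" --pt "0 0 0 0.21 -0.8057 0 0"

```text
t: 43.15
tcp_pos: [440.9, -5.4, 198.3]
tool_rot: [[0.983, 0.186, -0.0], [0.186, -0.983, 0.001], [-0.0, -0.002, -1.0]]
ft_force: [1.3, 0.2, 0.5]
finger_gap: 0.031
gripper_force: 35.3
```

carry_out --pt "0 0 0 0.21 -0.8057 0 0" --pt "0 0 0 0.21 -0.8057 0 0" --pt "0 0 0 0 0 0 0" --pt "0 0 0 0 0 0 0" --pt "0 0 0 0 0 0 0"

```text
t: 43.65
tcp_pos: [445.6, 59.0, 197.6]
tool_rot: [[0.983, 0.185, -0.001], [0.185, -0.983, 0.001], [-0.001, -0.001, -1.0]]
ft_force: [-0.4, 0.9, -1.0]
finger_gap: 0.024
gripper_force: 35.3
```

```bash
python3 chk.py 446 59 75 -79.27
```

```text
t 43.65 tcp [445.6  59.  197.6] yawY -79.33 Rz [-0.001  0.001 -1.   ] q6 82.1 gap 0.024 F [-0.4  0.9 -1. ] gf 35.3
turn [-0.018  0.013 -0.014] rows 0 each [-0.018  0.013 -0.014]
shift [1.100e-02 1.000e-03 3.066e+00] rows 4 each [0.003 0.    0.766]
[(0.92, [260, 324], 588), (0.84, [181, 362], 869), (0.67, [178, 313], 1825), (0.57, [227, 433], 1808)]
[[760.0, 298.0], [728.0, 298.0], [697.0, 298.0], [665.0, 298.0], [634.0, 298.0]]
```

carry_out --pt "0 0 0 0 0 0.8 0" --pt "0 0 0 0 0 0.8 0" --pt "0 0 0 0 0 0.8 0" --pt "0 0 0 0 0 0.5 0" --pt "0 0 0 0 0 0.12 0"

```text
t: 44.25
tcp_pos: [443.8, 59.0, 74.0]
tool_rot: [[0.983, 0.184, -0.006], [0.184, -0.983, 0.001], [-0.006, -0.002, -1.0]]
ft_force: [-0.2, -0.5, 0.6]
finger_gap: 0.029
gripper_force: 35.3
```

carry_out --pt "0 0 0 0 0 0 0" --pt "0 0 0 0 0 0 0.35" --pt "0 0 0 0 0 0 0.35" --pt "0 0 0 0 0 0 0.35" --pt "0 0 0 0 0 0 0.35"

```text
t: 44.75
tcp_pos: [445.7, 59.9, 77.0]
tool_rot: [[0.983, 0.186, -0.001], [0.186, -0.983, 0.001], [-0.0, -0.002, -1.0]]
ft_force: [0.1, -0.2, -0.1]
finger_gap: 0.351
gripper_force: 0.0
```

carry_out --pt "0 0 0 0 0 -0.7 0.35" --pt "0 0 0 0 0 -0.8 0.35" --pt "0 0 0 0 0 -0.8 0.35" --pt "0 0 0 0 0 -0.75 0.2" --pt "0 0 0 0 0 0 0.2"

```text
t: 45.25
tcp_pos: [447.5, 59.8, 203.3]
tool_rot: [[0.983, 0.186, 0.007], [0.186, -0.983, 0.002], [0.007, -0.001, -1.0]]
ft_force: [1.4, -0.5, 0.3]
finger_gap: 0.202
gripper_force: 0.0
```

carry_out --pt "0 0 0 -0.1932 0.8015 0 0.2" --pt "0 0 0 -0.1932 0.8015 0 0.2" --pt "0 0 0 -0.1932 0.8015 0 0.2" --pt "0 0 0 -0.1932 0.8015 0 0.2" --pt "0 0 0 -0.1932 0.8015 0 0.2"

```text
t: 45.75
tcp_pos: [436.9, -106.2, 197.5]
tool_rot: [[0.983, 0.186, -0.002], [0.186, -0.983, 0.002], [-0.002, -0.002, -1.0]]
ft_force: [-0.4, 0.2, 0.2]
finger_gap: 0.201
gripper_force: 0.0
```

carry_out --pt "0 0 0 -0.1932 0.8015 0 0.2" --pt "0 0 0 -0.1932 0.8015 0 0.2" --pt "0 0 0 -0.1932 0.8015 0 0.2" --pt "0 0 0 -0.1932 0.8015 0 0.2" --pt "0 0 0 -0.1932 0.8015 0 0.2"

```text
t: 46.25
tcp_pos: [428.7, -270.9, 197.1]
tool_rot: [[0.983, 0.186, -0.002], [0.186, -0.983, 0.002], [-0.002, -0.002, -1.0]]
ft_force: [1.0, 0.2, 1.1]
finger_gap: 0.203
gripper_force: 0.0
```

carry_out --pt "0 0 0 -0.1932 0.8015 0 0.2" --pt "0 0 0 -0.1932 0.8015 0 0.2" --pt "0 0 0 -0.1932 0.8015 0 0.2" --pt "0 0 0 0 0 0 0.2" --pt "0 0 0 0 0 0.8 0.2"

```text
t: 46.75
tcp_pos: [425.4, -370.5, 169.0]
tool_rot: [[0.983, 0.184, 0.004], [0.184, -0.983, -0.004], [0.003, 0.004, -1.0]]
ft_force: [-0.2, -0.5, -0.1]
finger_gap: 0.204
gripper_force: 0.0
```

carry_out --pt "0 0 0 0 0 0.8 0.2" --pt "0 0 0 0 0 0.6 0.2" --pt "0 0 0 0 0 0 0.2" --pt "0 0 0 0 0 0 0.2" --pt "0 0 0 0 0 0 0.2"

```text
t: 47.25
tcp_pos: [424.8, -368.9, 111.7]
tool_rot: [[0.983, 0.186, 0.0], [0.186, -0.983, -0.001], [0.0, 0.001, -1.0]]
ft_force: [-0.6, -0.9, 0.3]
finger_gap: 0.202
gripper_force: 0.0
```

```bash
python3 chk.py 424.5 -369.2 58 -79.27
```

```text
t 47.25 tcp [ 424.8 -368.9  111.7] yawY -79.29 Rz [ 0.    -0.001 -1.   ] q6 34.6 gap 0.202 F [-0.6 -0.9  0.3] gf 0.0
turn [ 0.009 -0.003 -0.003] rows 0 each [ 0.009 -0.003 -0.003]
shift [-0.01   0.007  1.344] rows 2 each [-0.005  0.003  0.672]
[(0.65, [228, 323], 305)]
[[324.0, 241.0], [274.0, 241.0], [224.0, 241.0], [174.0, 241.0], [125.0, 241.0]]
```

carry_out --pt "0 0 0 -0.01 0 0.4 0.2" --pt "0 0 0 0 0 0.4 0.2" --pt "0 0 0 0 0 0.38 0.2" --pt "0 0 0 0 0 0.15 0.2" --pt "0 0 0 0 0 0 0.1"

```text
t: 47.85
tcp_pos: [423.3, -368.1, 55.9]
tool_rot: [[0.983, 0.186, -0.003], [0.186, -0.983, 0.002], [-0.002, -0.003, -1.0]]
ft_force: [-0.5, -0.4, 0.7]
finger_gap: 0.102
gripper_force: 0.0
```

carry_out --pt "0 0 0 0 0 0 0" --pt "0 0 0 0 0 0 0" --pt "0 0 0 0 0 0 0" --pt "0 0 0 0 0 0 0"

```text
t: 48.25
tcp_pos: [423.8, -368.6, 57.0]
tool_rot: [[0.983, 0.186, -0.001], [0.186, -0.983, 0.001], [-0.001, -0.001, -1.0]]
ft_force: [0.2, -0.6, -0.2]
finger_gap: 0.025
gripper_force: 35.3
```

carry_out --pt "0 0 0 0 0 -0.3 0" --pt "0 0 0 0 0 -0.5 0" --pt "0 0 0 0 0 -0.8 0" --pt "0 0 0 0 0 -1 0" --pt "0 0 0 0 0 -0.9 0"

```text
t: 48.75
tcp_pos: [423.8, -368.5, 199.5]
tool_rot: [[0.983, 0.186, -0.001], [0.186, -0.983, 0.001], [-0.001, -0.001, -1.0]]
ft_force: [0.7, -0.3, 0.8]
finger_gap: 0.033
gripper_force: 35.3
```

carry_out --pt "0 0 0 0.184 -0.785 0 0" --pt "0 0 0 0.184 -0.785 0 0" --pt "0 0 0 0.184 -0.785 0 0" --pt "0 0 0 0.184 -0.785 0 0" --pt "0 0 0 0.184 -0.785 0 0"

```text
t: 49.25
tcp_pos: [430.7, -206.2, 198.0]
tool_rot: [[0.983, 0.186, -0.001], [0.186, -0.983, 0.001], [-0.001, -0.001, -1.0]]
ft_force: [-0.5, 0.6, -0.4]
finger_gap: 0.029
gripper_force: 35.4
```

carry_out --pt "0 0 0 0.184 -0.785 0 0" --pt "0 0 0 0.184 -0.785 0 0" --pt "0 0 0 0.184 -0.785 0 0" --pt "0 0 0 0.184 -0.785 0 0" --pt "0 0 0 0.184 -0.785 0 0"

```text
t: 49.75
tcp_pos: [437.7, -45.0, 198.2]
tool_rot: [[0.983, 0.186, -0.0], [0.186, -0.983, 0.001], [-0.0, -0.001, -1.0]]
ft_force: [0.3, -0.5, -0.5]
finger_gap: 0.026
gripper_force: 35.4
```

carry_out --pt "0 0 0 0.184 -0.785 0 0" --pt "0 0 0 0.184 -0.785 0 0" --pt "0 0 0 0.184 -0.785 0 0" --pt "0 0 0 0.184 -0.785 0 0" --pt "0 0 0 0 0 0 0"

```text
t: 50.25
tcp_pos: [443.2, 85.4, 198.3]
tool_rot: [[0.982, 0.19, -0.001], [0.19, -0.982, 0.003], [-0.0, -0.003, -1.0]]
ft_force: [-0.7, -0.6, -0.0]
finger_gap: 0.025
gripper_force: 35.3
```

carry_out --pt "0 0 0 0 0 0 0" --pt "0 0 0 0 0 0 0"

```text
t: 50.45
tcp_pos: [443.5, 81.8, 197.7]
tool_rot: [[0.983, 0.185, -0.001], [0.185, -0.983, 0.001], [-0.001, -0.001, -1.0]]
ft_force: [-0.3, -0.3, 0.3]
finger_gap: 0.03
gripper_force: 35.3
```

```bash
python3 chk.py 444 82 75 -79.27
```

```text
t 50.45 tcp [443.5  81.8 197.7] yawY -79.33 Rz [-0.001  0.001 -1.   ] q6 85.0 gap 0.03 F [-0.3 -0.3  0.3] gf 35.3
turn [-0.019  0.013 -0.013] rows 0 each [-0.019  0.013 -0.013]
shift [ 1.300e-02 -2.000e-03  3.067e+00] rows 4 each [ 0.003 -0.     0.767]
[(0.78, [229, 455], 1769), (0.77, [263, 324], 684), (0.74, [182, 362], 305), (0.63, [184, 384], 775), (0.6, [180, 321], 1754)]
[[782.0, 299.0], [751.0, 300.0], [720.0, 300.0], [688.0, 300.0], [657.0, 300.0]]
```

carry_out --pt "0 0 0 0 0 0.8 0" --pt "0 0 0 0 0 0.8 0" --pt "0 0 0 0 0 0.8 0" --pt "0 0 0 0 0 0.5 0" --pt "0 0 0 0 0 0.12 0"

```text
t: 51.05
tcp_pos: [441.7, 81.7, 74.0]
tool_rot: [[0.983, 0.184, -0.007], [0.184, -0.983, 0.001], [-0.006, -0.002, -1.0]]
ft_force: [-0.1, 0.1, -0.3]
finger_gap: 0.026
gripper_force: 35.3
```

carry_out --pt "0 0 0 0 0 0 0" --pt "0 0 0 0 0 0 0.35" --pt "0 0 0 0 0 0 0.35" --pt "0 0 0 0 0 0 0.35" --pt "0 0 0 0 0 0 0.35"

```text
t: 51.55
tcp_pos: [443.6, 82.7, 77.0]
tool_rot: [[0.983, 0.186, -0.001], [0.186, -0.983, 0.002], [-0.0, -0.002, -1.0]]
ft_force: [0.4, 0.1, 0.1]
finger_gap: 0.349
gripper_force: 0.0
```

carry_out --pt "0 0 0 0 0 -0.7 0.35" --pt "0 0 0 0 0 -0.8 0.35" --pt "0 0 0 0 0 -0.8 0.35" --pt "0 0 0 0 0 -0.9 0.2" --pt "0 0 0 0 0 -0.9 0.2"

```text
t: 52.05
tcp_pos: [443.3, 82.4, 242.0]
tool_rot: [[0.983, 0.186, -0.002], [0.186, -0.983, 0.001], [-0.001, -0.002, -1.0]]
ft_force: [0.4, 0.5, -0.0]
finger_gap: 0.203
gripper_force: 0.0
```

carry_out --pt "0 0 0 -0.36 0.67 0 0.2" --pt "0 0 0 -0.36 0.67 0 0.2" --pt "0 0 0 0 0 0 0.2" --pt "0 0 0 0 0 0 0.2" --pt "0 0 0 0 0 0 0.2"

```text
t: 52.55
tcp_pos: [425.3, 24.9, 240.4]
tool_rot: [[0.983, 0.186, -0.002], [0.186, -0.983, 0.002], [-0.001, -0.002, -1.0]]
ft_force: [-0.3, -0.4, 0.1]
finger_gap: 0.196
gripper_force: 0.0
```

Run:
```python
from plan import *
from bench import *
from h import *
show()
f=grab_frame("wrist");cv2.imwrite("pics/w12.png",f["image"][...,::-1]);pickle.dump(f,open("w12.pkl","wb"))
for n in("tub","hotplate","slide0","chip0"):
    r=regions_of(n,"wrist");print(n,[(round(q["score"],2),np.round(q["pixel"]).astype(int).tolist(),int(q["mask"].sum())) for q in r]);pickle.dump(r,open(f"w12_{n}.pkl","wb"))
```

```text
t 52.55 tcp [425.3  24.9 240.4] yawY -79.27 Rz [-0.002  0.002 -1.   ] q6 77.6 gap 0.196 F [-0.3 -0.4  0.1] gf 0.0
tub [(0.82, [168, 330], 28480), (0.64, [342, 582], 9934)]
hotplate [(0.94, [42, 351], 22574)]
slide0 [(0.88, [151, 295], 762), (0.78, [149, 252], 1289), (0.71, [153, 316], 293), (0.64, [190, 395], 1337), (0.21, [232, 577], 6190)]
chip0 [(0.74, [117, 324], 213), (0.71, [126, 268], 227), (0.62, [55, 88], 16471), (0.58, [127, 384], 209), (0.56, [146, 377], 255), (0.51, [148, 334], 645), (0.48, [104, 294], 190)]
```

View pics/w12.png

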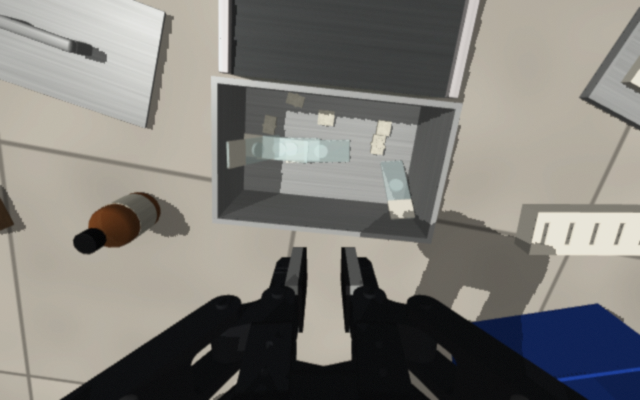

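Run:
```python
from h import *
f=pickle.load(open("w12.pkl","rb"));m=pickle.load(open("w12_tub.pkl","rb"))[0]["mask"].astype(np.uint8)
h=cv2.convexHull(cv2.findNonZero(cv2.morphologyEx(m,cv2.MORPH_OPEN,np.ones((5,5)))));mm=np.zeros_like(m);cv2.fillConvexPoly(mm,h,1)
for L,W in((130,210),):
    p,e=fit([(f,mm.astype(float))],lambda p:[box(p,L,W,105,106)],np.array([449,24.2,.087]));print(p,np.degrees(p[2]),e)
g=cv2.GaussianBlur(cv2.cvtColor(f["image"],cv2.COLOR_RGB2GRAY),(3,3),0).astype(int)
q=proj(f,[box(p,130,210,106,106)[i] for i in(0,1,2,3)]);print(np.round(q,1)) # (-,-),(-,+),(+,-),(+,+)
# edge search along normals of the 4 outer rim edges
from scipy.ndimage import map_coordinates
for n,(i,j) in dict(left_py=(1,3),bottom_mx=(0,1),right_my=(0,2)).items():
    A,B=q[i],q[j];d=(B-A)/np.linalg.norm(B-A);nn=np.array([-d[1],d[0]]);
    for t in(.25,.5,.75):
        c=A+(B-A)*t;s=np.arange(-8,8.1,1);P=c+s[:,None]*nn
        print(n,t,np.round(nn,2),map_coordinates(g,[P[:,1],P[:,0]],order=1).tolist())
```

```text
[4.49584228e+02 2.44764096e+01 8.53102028e-02] 4.887914572023327 0.011841434449080365
[[430.2 242.9]
 [211.8 222.3]
 [462.1 102.8]
 [210.6  75.5]]
left_py 0.25 [ 1.   -0.01] [176, 176, 176, 175, 175, 175, 175, 174, 173, 172, 172, 170, 160, 133, 96, 67, 55]
left_py 0.5 [ 1.   -0.01] [183, 183, 183, 183, 183, 183, 183, 182, 181, 180, 179, 178, 170, 142, 100, 67, 55]
left_py 0.75 [ 1.   -0.01] [183, 183, 183, 183, 183, 184, 184, 186, 190, 193, 194, 193, 189, 166, 120, 76, 57]
bottom_mx 0.25 [ 0.09 -1.  ] [179, 179, 180, 180, 180, 180, 174, 157, 128, 103, 92, 88, 82, 73, 67, 65, 64]
bottom_mx 0.5 [ 0.09 -1.  ] [177, 177, 177, 177, 177, 177, 177, 175, 172, 171, 169, 162, 142, 112, 90, 81, 79]
bottom_mx 0.75 [ 0.09 -1.  ] [171, 171, 171, 171, 171, 172, 172, 172, 172, 172, 171, 165, 147, 117, 93, 82, 79]
right_my 0.25 [0.98 0.22] [88, 90, 102, 126, 153, 166, 168, 163, 145, 120, 107, 121, 147, 164, 162, 154, 151]
right_my 0.5 [0.98 0.22] [88, 92, 105, 131, 156, 168, 169, 163, 145, 118, 109, 128, 155, 168, 170, 170, 170]
right_my 0.75 [0.98 0.22] [89, 93, 110, 137, 160, 169, 170, 165, 147, 121, 106, 115, 140, 163, 174, 177, 177]
```

carry_out --pt "0 0 -0.9588 0 0 0 0.6" --pt "0 0 -0.9588 0 0 0 0.6" --pt "0 0 -0.9588 0 0 0 0.6" --pt "0 0 -0.9588 0 0 0 0.6" --pt "0 0 -0.9588 0 0 0 0.6"

```text
t: 53.3
tcp_pos: [425.2, 24.7, 240.3]
tool_rot: [[0.84, 0.543, -0.002], [0.543, -0.84, 0.001], [-0.001, -0.002, -1.0]]
ft_force: [0.3, 0.5, 0.6]
finger_gap: 0.597
gripper_force: 0.0
```

carry_out --pt "0 0 -0.9588 0 0 0 0.6" --pt "0 0 -0.9588 0 0 0 0.6" --pt "0 0 -0.9588 0 0 0 0.6" --pt "0 0 -0.9588 0 0 0 0.6" --pt "0 0 -0.9588 0 0 0 0.6"

```text
t: 53.8
tcp_pos: [425.2, 24.7, 240.3]
tool_rot: [[0.576, 0.818, -0.002], [0.818, -0.576, 0.001], [0.0, -0.002, -1.0]]
ft_force: [0.9, -0.3, -0.4]
finger_gap: 0.602
gripper_force: 0.0
```

carry_out --pt "0 0 -0.9588 0 0 0 0.6" --pt "0 0 -0.9588 0 0 0 0.6" --pt "0 0 -0.9588 0 0 0 0.6" --pt "0 0 -0.9588 0 0 0 0.6" --pt "0 0 -0.9588 0 0 0 0.6"

```text
t: 54.3
tcp_pos: [425.2, 24.7, 240.3]
tool_rot: [[0.228, 0.974, -0.002], [0.974, -0.228, 0.001], [0.001, -0.002, -1.0]]
ft_force: [0.7, -0.3, -0.2]
finger_gap: 0.606
gripper_force: 0.0
```

carry_out --pt "0 0 -0.9588 0 0 0 0.6" --pt "0 0 0 0.89 0.122 0 0.6" --pt "0 0 0 0.89 0.122 0 0.6" --pt "0 0 0 0.89 0.122 0 0.6" --pt "0 0 0 0.89 0.122 0 0.6"

```text
t: 54.8
tcp_pos: [466.9, 163.7, 240.4]
tool_rot: [[0.156, 0.988, -0.002], [0.988, -0.156, 0.001], [0.001, -0.002, -1.0]]
ft_force: [0.5, 0.1, 0.1]
finger_gap: 0.599
gripper_force: 0.0
```

carry_out --pt "0 0 0 0.89 0.122 0 0.6" --pt "0 0 0 0.89 0.122 0 0.6" --pt "0 0 0 0.89 0.122 0 0.6" --pt "0 0 0 0.89 0.122 0 0.6" --pt "0 0 0 0 0 0 0.6"

```text
t: 55.3
tcp_pos: [508.0, 303.2, 238.7]
tool_rot: [[0.152, 0.988, -0.004], [0.988, -0.152, 0.001], [0.001, -0.004, -1.0]]
ft_force: [-0.0, -0.2, -0.5]
finger_gap: 0.596
gripper_force: 0.0
```

carry_out --pt "0 0 0 0 0 0 0.6" --pt "0 0 0 0 0 0 0.6"

```text
t: 55.5
tcp_pos: [508.1, 299.1, 240.6]
tool_rot: [[0.156, 0.988, -0.002], [0.988, -0.156, 0.001], [0.001, -0.002, -1.0]]
ft_force: [-0.3, 0.2, 0.2]
finger_gap: 0.603
gripper_force: 0.0
```

```bash
cat > lid.py <<'E'
from plan import *
from bench import *
from h import *
show()
f=grab_frame("wrist");cv2.imwrite("pics/wl.png",f["image"][...,::-1])
r=regions_of("lid","wrist");print([(round(q["score"],2),np.round(q["pixel"]).astype(int).tolist(),int(q["mask"].sum())) for q in r])
p0=np.array([508,328,-.157])
def bf(p): return [box(p,126,206,6,10),box(p,112,192,0,6),box(p,12,74,10,42)]
p,e=fit([(f,r[0]["mask"].astype(float))],bf,p0);print(p,np.degrees(p[2]),e)
plan(p[0],p[1],100,np.degrees(p[2]));print(np.round(proj(f,box(p,126,206,10,10)[:4])),np.round(proj(f,box(p,12,74,42,42)[:4])))
E
python3 lid.py
```

```text
t 55.5 tcp [508.1 299.1 240.6] yawY -9.0 Rz [-0.002  0.001 -1.   ] q6 35.9 gap 0.603 F [-0.3  0.2  0.2] gf 0.0
[(0.59, [131, 321], 19382)]
[ 5.12192456e+02  3.30666197e+02 -1.47811757e-01] -8.468989822455232 0.012364817973417827
turn [-0.019 -0.018 -0.124] rows 1 each [-0.019 -0.018 -0.124]
shift [ 0.802 -0.02   3.526] rows 4 each [ 0.201 -0.005  0.881]
[[273. 224.]
 [262.  46.]
 [372. 223.]
 [379.  45.]] [[317. 179.]
 [315. 110.]
 [327. 179.]
 [327. 110.]]
```

View pics/wl.png

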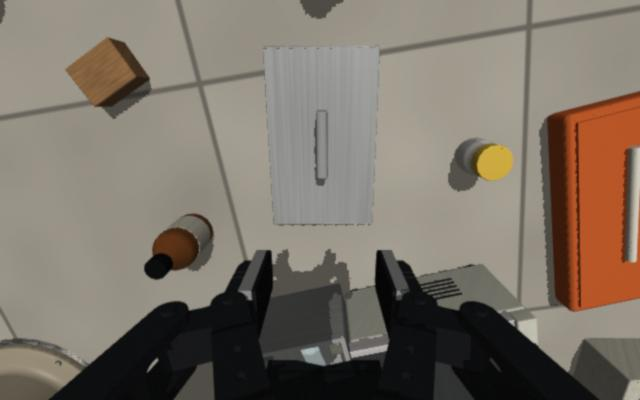

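carry_out --pt "0 0 -0.124 0 0 0 0.6" --pt "0 0 0 0.4 -0.01 0.8 0.6" --pt "0 0 0 0.4 -0.01 0.8 0.6" --pt "0 0 0 0 0 0.9 0.6" --pt "0 0 0 0 0 0.9 0.6" --force 80

```text
t: 56.1
tcp_pos: [511.9, 331.5, 103.7]
tool_rot: [[0.146, 0.989, -0.001], [0.989, -0.146, 0.002], [0.002, -0.001, -1.0]]
ft_force: [0.2, -0.3, -0.4]
finger_gap: 0.598
gripper_force: 0.0
```

carry_out --pt "0 0 0 0 0 0 0.6" --pt "0 0 0 0 0 0 0.6" --pt "0 0 0 0 0 0 0.6"

```text
t: 56.4
tcp_pos: [513.2, 332.0, 107.9]
tool_rot: [[0.147, 0.989, 0.002], [0.989, -0.147, 0.004], [0.004, 0.002, -1.0]]
ft_force: [0.4, -0.8, 0.7]
finger_gap: 0.597
gripper_force: 0.0
```

```bash
sed -i 's/plan(p\[0\],p\[1\],100/plan(p[0],p[1],18/' lid.py; python3 lid.py
```

```text
t 56.4 tcp [513.2 332.  107.9] yawY -8.43 Rz [ 0.002  0.004 -1.   ] q6 37.8 gap 0.597 F [ 0.4 -0.8  0.7] gf 0.0
[(0.63, [179, 270], 35579)]
[ 4.67282287e+02  3.34737553e+02 -1.48924142e-01] -8.532724817763741 0.08850572242163118
turn [ 0.019 -0.049  0.025] rows 1 each [ 0.019 -0.049  0.025]
shift [-0.103 -1.14   2.238] rows 3 each [-0.034 -0.38   0.746]
[[202. 316.]
 [168.  71.]
 [340. 316.]
 [345.  72.]] [[252. 269.]
 [245. 172.]
 [268. 269.]
 [262. 172.]]
```

carry_out --pt "0 0 0 0 -0.6 -0.9 0.6" --pt "0 0 0 -0.4 -0.5 -0.9 0.6" --pt "0 0 0 -0.4 0 -0.9 0.6" --pt "0 0 0 0 0 -0.5 0.6" --pt "0 0 0 0 0 0 0.6"

```text
t: 57.0
tcp_pos: [465.2, 306.7, 238.6]
tool_rot: [[0.147, 0.989, 0.007], [0.989, -0.147, 0.006], [0.007, 0.006, -1.0]]
ft_force: [-0.0, 0.5, -0.5]
finger_gap: 0.6
gripper_force: 0.0
```

carry_out --pt "0 0 0 0 0 0 0.6" --pt "0 0 0 0 0 0 0.6"

```text
t: 57.2
tcp_pos: [463.5, 306.1, 231.3]
tool_rot: [[0.146, 0.989, -0.004], [0.989, -0.146, 0.0], [-0.0, -0.004, -1.0]]
ft_force: [-0.1, -0.1, 0.2]
finger_gap: 0.597
gripper_force: 0.0
```

```bash
sed -i 's/\[508,328,-.157\]/[468,333,-.149]/' lid.py; python3 lid.py
```

```text
t 57.2 tcp [463.5 306.1 231.3] yawY -8.4 Rz [-0.004  0.    -1.   ] q6 38.0 gap 0.597 F [-0.1 -0.1  0.2] gf 0.0
[(0.72, [137, 323], 19957)]
[ 4.67051067e+02  3.34283000e+02 -1.48334071e-01] -8.49891621524337 0.008363471660147748
turn [-0.051  0.005  0.021] rows 1 each [-0.051  0.005  0.021]
shift [ 0.71  -0.017  5.327] rows 6 each [ 0.118 -0.003  0.888]
[[272. 229.]
 [262.  47.]
 [373. 229.]
 [382.  48.]] [[317. 184.]
 [316. 114.]
 [328. 184.]
 [328. 114.]]
```

View pics/wl.png

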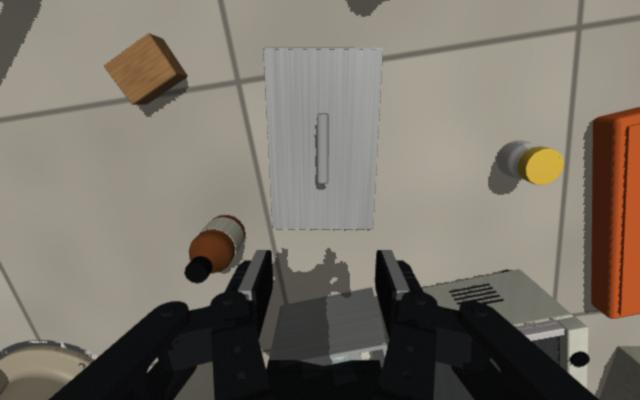

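carry_out --pt "-0.03 0.005 0.021 0.35 -0.01 0.8 0.6" --pt "0 0 0 0.36 -0.01 0.9 0.6" --pt "0 0 0 0 0 0.9 0.6" --pt "0 0 0 0 0 0.9 0.6" --pt "0 0 0 0 0 0.7 0.6"

```text
t: 57.8
tcp_pos: [466.0, 334.1, 61.1]
tool_rot: [[0.148, 0.989, -0.003], [0.989, -0.148, -0.001], [-0.001, -0.003, -1.0]]
ft_force: [0.2, -0.7, 0.1]
finger_gap: 0.598
gripper_force: 0.0
```

carry_out --pt "0 0 0 0 0 0 0.6" --pt "0 0 0 0 0 0 0.6" --pt "0 0 0 0 0 0 0.6"

```text
t: 58.1
tcp_pos: [468.3, 335.3, 66.9]
tool_rot: [[0.148, 0.989, 0.003], [0.989, -0.148, 0.003], [0.004, 0.003, -1.0]]
ft_force: [0.5, 0.7, 1.0]
finger_gap: 0.601
gripper_force: 0.0
```

```bash
python3 lid.py; python3 -c "
from plan import *
plan(467,334.3,18,-8.5)"
```

```text
t 58.1 tcp [468.3 335.3  66.9] yawY -8.51 Rz [ 0.003  0.003 -1.   ] q6 40.4 gap 0.601 F [0.5 0.7 1. ] gf 0.0
[(0.96, [183, 321], 48790), (0.25, [243, 626], 1565)]
[ 4.67227764e+02  3.34402518e+02 -1.49010875e-01] -8.537694251658314 0.11072109762125797
turn [ 0.038 -0.049  0.007] rows 1 each [ 0.038 -0.049  0.007]
shift [-0.025 -0.022  1.222] rows 2 each [-0.012 -0.011  0.611]
[[240. 346.]
 [211.  59.]
 [401. 346.]
 [427.  60.]] [[310. 298.]
 [308. 183.]
 [329. 298.]
 [330. 183.]]
turn [ 0.038 -0.049 -0.002] rows 1 each [ 0.038 -0.049 -0.002]
shift [-0.028 -0.028  1.222] rows 2 each [-0.014 -0.014  0.611]
```

carry_out --pt "0.038 -0.049 0 -0.025 -0.025 0.5 0.6" --pt "0 0 0 0 0 0.5 0.6" --pt "0 0 0 0 0 0.15 0.6" --pt "0 0 0 0 0 0 0.6" --pt "0 0 0 0 0 0 0.6"

```text
t: 58.7
tcp_pos: [466.8, 334.2, 20.1]
tool_rot: [[0.148, 0.989, -0.001], [0.989, -0.148, -0.001], [-0.001, -0.001, -1.0]]
ft_force: [0.4, -0.2, -0.3]
finger_gap: 0.6
gripper_force: 0.0
```

carry_out --pt "0 0 0 0 0 0 0.4" --pt "0 0 0 0 0 0 0.3"

```text
t: 58.9
tcp_pos: [466.6, 334.1, 19.8]
tool_rot: [[0.148, 0.989, -0.001], [0.989, -0.148, -0.001], [-0.001, -0.001, -1.0]]
ft_force: [-0.5, -0.2, 0.3]
finger_gap: 0.297
gripper_force: 0.0
```

```bash
python3 -c "
from plan import *
show();plan(467,334.3,18,-8.5)"
```

```text
t 58.9 tcp [466.6 334.1  19.8] yawY -8.51 Rz [-0.001 -0.001 -1.   ] q6 40.4 gap 0.297 F [-0.5 -0.2  0.3] gf 0.0
turn [-0.016  0.015 -0.002] rows 0 each [-0.016  0.015 -0.002]
shift [0.007 0.008 0.045] rows 1 each [0.007 0.008 0.045]
```

carry_out --pt "0 0 0 0 0 0 0" --pt "0 0 0 0 0 0 0" --pt "0 0 0 0 0 0 0" --pt "0 0 0 0 0 0 0" --pt "0 0 0 0 0 0 0"

```text
t: 59.4
tcp_pos: [466.4, 334.0, 19.5]
tool_rot: [[0.148, 0.989, -0.002], [0.989, -0.148, -0.001], [-0.002, -0.002, -1.0]]
ft_force: [-1.5, -1.3, 6.5]
finger_gap: 0.12
gripper_force: 78.7
```

carry_out --pt "0 0 0 0 0 -0.3 0" --pt "0 0 0 0 0 -0.7 0" --pt "0 0 0 0 0 -0.9 0" --pt "0 0 0 0 0 -0.9 0" --pt "0 0 0 0 0 -0.9 0"

```text
t: 59.9
tcp_pos: [466.0, 333.7, 167.9]
tool_rot: [[0.148, 0.989, -0.004], [0.989, -0.148, -0.003], [-0.003, -0.004, -1.0]]
ft_force: [0.7, 0.5, -3.2]
finger_gap: 0.115
gripper_force: 78.4
```

carry_out --pt "0 0 0 0 0 -0.6 0" --pt "0 0 -0.974 0 0 0 0" --pt "0 0 -0.974 0 0 0 0" --pt "0 0 -0.974 0 0 0 0" --pt "0 0 0 0 0 0 0"

```text
t: 60.4
tcp_pos: [466.3, 333.9, 190.5]
tool_rot: [[-0.086, 0.996, -0.004], [0.996, 0.086, -0.003], [-0.002, -0.004, -1.0]]
ft_force: [-1.2, 0.3, -2.5]
finger_gap: 0.12
gripper_force: 78.4
```

carry_out --pt "0 0 0 -0.853 -0.122 0 0" --pt "0 0 0 -0.853 -0.122 0 0" --pt "0 0 0 -0.853 -0.122 0 0" --pt "0 0 0 -0.853 -0.122 0 0" --pt "0 0 0 -0.853 -0.122 0 0"

```text
t: 60.9
tcp_pos: [456.3, 160.7, 191.0]
tool_rot: [[-0.083, 0.997, -0.003], [0.997, 0.083, -0.002], [-0.002, -0.004, -1.0]]
ft_force: [0.9, -0.5, -2.2]
finger_gap: 0.122
gripper_force: 78.5
```

carry_out --pt "0 0 0 -0.853 -0.122 0 0" --pt "0 0 0 -0.853 -0.122 0 0" --pt "0 0 0 -0.853 -0.122 0 0" --pt "0 0 0 -0.853 -0.122 0 0" --pt "0 0 0 0 0 0 0"

```text
t: 61.4
tcp_pos: [448.6, 21.3, 191.4]
tool_rot: [[-0.079, 0.997, -0.003], [0.997, 0.079, -0.003], [-0.003, -0.004, -1.0]]
ft_force: [-0.4, 1.8, -3.0]
finger_gap: 0.124
gripper_force: 78.5
```

carry_out --pt "0 0 0 0 0 0 0" --pt "0 0 0 0 0 0 0" --pt "0 0 0 0 0 0 0"

```text
t: 61.7
tcp_pos: [449.0, 25.3, 191.3]
tool_rot: [[-0.086, 0.996, -0.003], [0.996, 0.086, -0.002], [-0.001, -0.003, -1.0]]
ft_force: [-0.2, 0.0, -2.9]
finger_gap: 0.121
gripper_force: 78.5
```

Run:
```python
from plan import *
from bench import *
from h import *
show();plan(449.4,24.4,125,4.9)
f=grab_frame("wrist");cv2.imwrite("pics/wt.png",f["image"][...,::-1])
r=regions_of("lid","wrist");print([(round(q["score"],2),np.round(q["pixel"]).astype(int).tolist(),int(q["mask"].sum())) for q in r])
s=get_state();z=s["tcp_pos"][2]-19.8
m=r[0]["mask"]; p0=np.array([449.4,24.4,.0855]);m2=m.astype(float)
# far edge of lid at +y and its x-sides, visible part only: compare with projection
q=proj(f,box([*s["tcp_pos"][:2],np.arctan2(s["tool_rot"][1][1],s["tool_rot"][0][1])],126,206,z+10,z+10)[:4]);print("lid expected",np.round(q,1).tolist())
for row in(int(q[1][1])+15,int(q[1][1])+60): 
    xs=np.where(m[row])[0];print(row,xs.min() if len(xs) else None,xs.max() if len(xs) else None,[np.round(q[a][0]+(q[b][0]-q[a][0])*(row-q[a][1])/(q[b][1]-q[a][1]),1) for a,b in((1,0),(3,2))])
for c in(280,324,370): ys=np.where(m[:,c])[0];print(c,ys.min())
```

```text
t 61.7 tcp [449.   25.3 191.3] yawY 4.94 Rz [-0.003 -0.002 -1.   ] q6 -6.4 gap 0.121 F [-0.2  0.  -2.9] gf 78.5
turn [-0.042  0.018  0.009] rows 1 each [-0.042  0.018  0.009]
shift [-0.023  0.009  1.658] rows 2 each [-0.012  0.005  0.829]
[(0.68, [164, 323], 65011)]
lid expected [[222.8, 398.1], [176.2, 42.8], [419.4, 398.7], [463.4, 42.5]]
57 182 465 [np.float64(178.1), np.float64(461.6)]
102 188 460 [np.float64(184.0), np.float64(456.1)]
280 42
324 42
370 41
```

carry_out --pt "-0.042 0.018 0 -0.02 0 0.5 0" --pt "0 0 0 0 0 0.5 0" --pt "0 0 0 0 0 0.4 0" --pt "0 0 0 0 0 0.1 0" --pt "0 0 0 0 0 0 0"

```text
t: 62.3
tcp_pos: [448.8, 23.9, 131.1]
tool_rot: [[-0.086, 0.996, -0.001], [0.996, 0.086, -0.0], [-0.0, -0.001, -1.0]]
ft_force: [0.1, 0.2, -2.8]
finger_gap: 0.119
gripper_force: 78.4
```

carry_out --pt "0 0 0 0 0 0 0" --pt "0 0 0 0 0 0 0" --pt "0 0 0 0 0 0 0"

```text
t: 62.6
tcp_pos: [449.4, 23.6, 132.2]
tool_rot: [[-0.085, 0.996, 0.002], [0.996, 0.085, -0.0], [-0.0, 0.002, -1.0]]
ft_force: [-0.4, 0.3, -2.7]
finger_gap: 0.124
gripper_force: 78.4
```

```bash
cat > seat.py <<'E'
from plan import *
from bench import *
from h import *
show();plan(449.4,24.4,125,4.9)
f=grab_frame("wrist");cv2.imwrite("pics/wt.png",f["image"][...,::-1])
r=regions_of("lid","wrist");m=r[0]["mask"]
s=get_state();z=s["tcp_pos"][2]-19.8
g=cv2.cvtColor(f["image"],cv2.COLOR_RGB2GRAY).astype(int)
q=proj(f,box([*s["tcp_pos"][:2],np.arctan2(s["tool_rot"][1][1],s["tool_rot"][0][1])],126,206,z+10,z+10)[:4]);t=proj(f,box([449.4,24.4,.0855],130,210,106,106)[:4])
print("lid exp",np.round(q,1).tolist());print("tub exp",np.round(t,1).tolist())
def at(Q,a,b,row): return round(float(Q[a][0]+(Q[b][0]-Q[a][0])*(row-Q[a][1])/(Q[b][1]-Q[a][1])),1)
for row in(70,110,150):
    xs=np.where(m[row])[0];print(row,"mask",xs.min(),xs.max(),"lid",at(q,1,0,row),at(q,3,2,row),"tub",at(t,1,0,row),at(t,3,2,row))
    for Q,a,b in((q,1,0),(q,3,2)): c=int(at(Q,a,b,row));print("  ",c-14,g[row,c-14:c+15].tolist())
for c in(260,324,380):
    r0=int(q[1][1]);print("col",c,"mask",np.where(m[:,c])[0].min(),"from",max(r0-16,0),g[max(r0-16,0):r0+14,c].tolist())
E
python3 seat.py
```

```text
t 62.6 tcp [449.4  23.6 132.2] yawY 4.89 Rz [ 0.002 -0.    -1.   ] q6 -6.6 gap 0.124 F [-0.4  0.3 -2.7] gf 78.4
turn [ 0.02   0.005 -0.003] rows 1 each [ 0.02   0.005 -0.003]
shift [0.021 0.001 0.179] rows 1 each [0.021 0.001 0.179]
lid exp [[222.3, 398.1], [175.8, 42.5], [418.7, 397.8], [462.2, 42.5]]
tub exp [[227.0, 378.5], [185.9, 41.8], [415.2, 378.2], [453.7, 41.7]]
70 mask 184 463 lid 179.4 458.8 tub 189.4 450.5
   165 [170, 170, 170, 170, 170, 170, 170, 170, 171, 170, 170, 171, 170, 170, 170, 170, 170, 169, 167, 157, 159, 162, 164, 163, 165, 166, 167, 167, 168]
   444 [173, 174, 174, 173, 171, 171, 171, 173, 174, 174, 173, 174, 173, 172, 172, 171, 171, 169, 167, 156, 112, 74, 67, 84, 130, 172, 204, 212, 213]
110 mask 189 457 lid 184.6 453.9 tub 194.3 445.9
   170 [166, 167, 166, 167, 167, 167, 165, 167, 166, 166, 166, 167, 168, 167, 167, 166, 166, 166, 162, 150, 158, 162, 164, 164, 167, 167, 167, 168, 167]
   439 [174, 173, 174, 173, 170, 171, 171, 171, 173, 173, 175, 174, 172, 172, 172, 171, 169, 167, 167, 151, 102, 69, 63, 63, 62, 62, 61, 60, 60]
150 mask 195 453 lid 189.8 449.0 tub 199.1 441.3
   175 [120, 121, 120, 121, 121, 122, 123, 123, 125, 125, 127, 127, 128, 130, 131, 131, 132, 133, 132, 137, 158, 165, 164, 164, 166, 167, 166, 168, 165]
   435 [173, 173, 172, 170, 170, 170, 169, 169, 172, 172, 173, 172, 173, 172, 171, 170, 168, 165, 148, 96, 65, 61, 61, 61, 60, 59, 59, 60, 61]
col 260 mask 42 from 26 [177, 176, 177, 176, 177, 177, 176, 177, 177, 177, 177, 176, 176, 176, 175, 172, 163, 160, 161, 161, 161, 162, 162, 162, 162, 162, 163, 162, 161, 161]
col 324 mask 42 from 26 [177, 178, 177, 177, 177, 177, 178, 177, 178, 177, 177, 176, 177, 179, 176, 172, 164, 160, 162, 163, 162, 163, 163, 164, 164, 163, 163, 164, 164, 163]
col 380 mask 43 from 26 [178, 178, 177, 178, 179, 178, 178, 178, 178, 177, 177, 178, 177, 178, 177, 175, 167, 166, 167, 167, 168, 166, 167, 168, 168, 167, 167, 167, 167, 168]
```

View pics/wt.png

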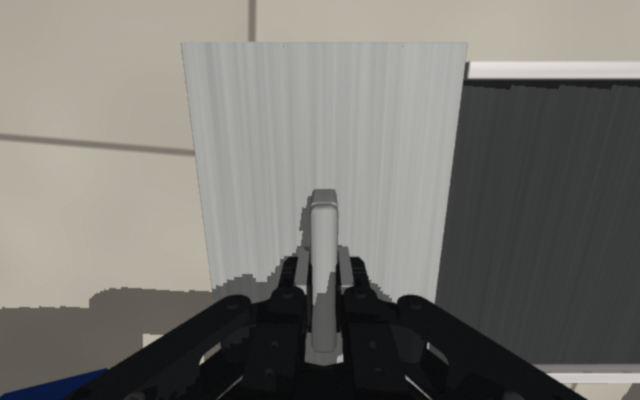

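carry_out --pt "0.015 0 0 0.025 -0.015 0.1 0" --pt "0 0 0 0 0 0 0" --pt "0 0 0 0 0 0.05 0" --pt "0 0 0 0 0 0 0" --pt "0 0 0 0 0 0 0"

```text
t: 63.2
tcp_pos: [448.3, 24.5, 125.3]
tool_rot: [[-0.085, 0.996, -0.001], [0.996, 0.085, -0.0], [-0.0, -0.001, -1.0]]
ft_force: [0.5, -0.3, -2.4]
finger_gap: 0.118
gripper_force: 78.5
```

carry_out --pt "0 0 0 0 0 0.05 0" --pt "0 0 0 0 0 0 0" --pt "0 0 0 0 0 0 0"

```text
t: 63.5
tcp_pos: [448.3, 24.5, 123.3]
tool_rot: [[-0.085, 0.996, -0.001], [0.996, 0.085, -0.0], [-0.0, -0.001, -1.0]]
ft_force: [0.6, 0.0, -2.6]
finger_gap: 0.12
gripper_force: 78.5
```

```bash
python3 -c "
from plan import *
show();plan(448.8,24.6,120,4.9)"
```

```text
t 63.5 tcp [448.3  24.5 123.3] yawY 4.89 Rz [-0.001 -0.    -1.   ] q6 -6.5 gap 0.12 F [ 0.6  0.  -2.6] gf 78.5
turn [-0.014  0.003 -0.003] rows 0 each [-0.014  0.003 -0.003]
shift [0.001 0.013 0.082] rows 1 each [0.001 0.013 0.082]
```

No contact with the step below the rim height: the lid is entering. Continue down to contact.

carry_out --pt "0 0 0 0 0.01 0.04 0" --pt "0 0 0 0 0 0 0" --pt "0 0 0 0 0 0.02 0" --pt "0 0 0 0 0 0 0"

```text
t: 63.9
tcp_pos: [448.7, 24.5, 120.9]
tool_rot: [[-0.085, 0.996, -0.001], [0.996, 0.085, -0.0], [-0.0, -0.001, -1.0]]
ft_force: [-0.4, -0.2, -2.7]
finger_gap: 0.118
gripper_force: 78.5
```

carry_out --pt "0 0 0 0 0 0.02 0" --pt "0 0 0 0 0 0 0" --pt "0 0 0 0 0 0 0"

```text
t: 64.2
tcp_pos: [448.7, 24.5, 120.2]
tool_rot: [[-0.085, 0.996, -0.001], [0.996, 0.085, -0.0], [-0.0, -0.001, -1.0]]
ft_force: [0.8, 0.3, -2.9]
finger_gap: 0.121
gripper_force: 78.5
```

carry_out --pt "0 0 0 0 0 0.02 0" --pt "0 0 0 0 0 0 0" --pt "0 0 0 0 0 0 0"

```text
t: 64.5
tcp_pos: [448.8, 24.5, 119.5]
tool_rot: [[-0.085, 0.996, -0.001], [0.996, 0.085, -0.0], [-0.0, -0.001, -1.0]]
ft_force: [0.6, 0.6, -1.3]
finger_gap: 0.122
gripper_force: 78.6
```

carry_out --pt "0 0 0 0 0 0.015 0" --pt "0 0 0 0 0 0 0" --pt "0 0 0 0 0 0 0"

```text
t: 64.8
tcp_pos: [448.8, 24.6, 119.5]
tool_rot: [[-0.085, 0.996, -0.0], [0.996, 0.085, -0.0], [-0.0, -0.0, -1.0]]
ft_force: [-3.7, -0.0, 5.7]
finger_gap: 0.119
gripper_force: 79.5
```

carry_out --pt "0 0 0 0 0 0 0.3" --pt "0 0 0 0 0 0 0.5" --pt "0 0 0 0 0 0 0.6" --pt "0 0 0 0 0 0 0.6" --pt "0 0 0 0 0 -0.5 0.6"

```text
t: 65.3
tcp_pos: [447.2, 24.6, 136.4]
tool_rot: [[-0.085, 0.996, -0.006], [0.996, 0.085, -0.0], [0.0, -0.006, -1.0]]
ft_force: [0.1, -0.1, 0.9]
finger_gap: 0.601
gripper_force: 0.0
```

carry_out --pt "0 0 0 0 0 -0.9 0.6" --pt "0 0 0 0 0 -0.9 0.6" --pt "0 0 0 0 0 -0.9 0.6" --pt "0 0 0 -0.8 0 -0.5 0.6" --pt "0 0 0 0 0 0 0.6"

```text
t: 65.8
tcp_pos: [452.8, -9.3, 270.2]
tool_rot: [[-0.083, 0.997, 0.005], [0.997, 0.083, -0.002], [-0.002, 0.005, -1.0]]
ft_force: [0.4, 1.4, -0.5]
finger_gap: 0.603
gripper_force: 0.0
```

carry_out --pt "0 0 0 0 0 0 0.6" --pt "0 0 0 0 0 0 0.6"

```text
t: 66.0
tcp_pos: [451.2, -6.9, 265.4]
tool_rot: [[-0.085, 0.996, -0.003], [0.996, 0.085, 0.0], [0.0, -0.003, -1.0]]
ft_force: [-1.0, 0.4, -0.8]
finger_gap: 0.597
gripper_force: 0.0
```

Run:
```python
from plan import *
from bench import *
from h import *
show()
f=grab_frame("wrist");cv2.imwrite("pics/we.png",f["image"][...,::-1])
r=regions_of("lid","wrist");print([(round(q["score"],2),np.round(q["pixel"]).astype(int).tolist(),int(q["mask"].sum())) for q in r])
p,e=fit([(f,r[0]["mask"].astype(float))],lambda p:[box(p,126,206,106,110),box(p,12,74,110,142)],np.array([449,24.5,.0855]));print("lid if seated",p,np.degrees(p[2]),e)
for h in(103,109,112):print(h,fit([(f,r[0]["mask"].astype(float))],lambda p:[box(p,126,206,h,h+4),box(p,12,74,h+4,h+36)],p)[1])
R={}
for c in("top","scene"):
    F=grab_frame(c);
    for n in("scraper","scraper_tray","chip0","slide0","lid"):
        rr=regions_of(n,c);print(c,n,[(round(q["score"],2),np.round(q["pixel"]).astype(int).tolist(),int(q["mask"].sum())) for q in rr])
        R[c,n]=(F,rr)
for c in("top","scene"):
    F,rr=R[c,"scraper"]
    if rr and rr[0]["score"]>.4: print(c,fit([(F,rr[0]["mask"].astype(float))],lambda p:[box(p,44,90,4,16),box(p,18,80,16,56)],np.array([592,-332,-.243])))
```

```text
t 66.0 tcp [451.2  -6.9 265.4] yawY 4.89 Rz [-0.003  0.    -1.   ] q6 -10.5 gap 0.597 F [-1.   0.4 -0.8] gf 0.0
[(0.6, [138, 324], 29453)]
lid if seated [4.50476196e+02 2.49835348e+01 8.46231478e-02] 4.84854921901452 0.006781292627735915
103 0.013247027667210571
109 0.022859684056286418
112 0.040924623677604
top scraper [(0.78, [167, 401], 250)]
top scraper_tray [(0.62, [172, 401], 664)]
top chip0 [(0.27, [166, 399], 270)]
top slide0 []
top lid [(0.75, [208, 305], 797)]
scene scraper [(0.78, [206, 230], 305)]
scene scraper_tray [(0.64, [213, 236], 574)]
scene chip0 []
scene slide0 []
scene lid [(0.89, [200, 338], 1636), (0.63, [182, 264], 602)]
top (array([ 5.89650790e+02, -3.31001007e+02, -2.09546023e-01]), np.float64(0.13035294117647062))
scene (array([ 5.96086865e+02, -3.36500897e+02, -2.85566452e-01]), np.float64(0.17735776277724205))
```

```bash
python3 -c "
from bench import *
print(hand_in())"
```

```text
the job is handed in; nothing more can be done
None
```

The job is handed in: all five wax chips and all five slides are in the steel tub, the lid reads as seated and level on it, the scraper stands in its tray, and no bystanders were touched.

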